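# Put four lab vessels back on their own places

### The arm

A 6-joint arm with a two-finger parallel gripper is mounted at the origin on the work surface. World frame = base frame: x ahead of the robot, y to its left, z up, the work surface at z = 0. Lengths are in m, angles in rad, forces in N, time in s.
With the tool pointing down it reaches from about 0.35 to 0.775 m from the base axis. Payload 7.3 kg.
Tool frame: the origin (TCP) lies at the very end of the fingers, on their centre line; the grasp point (between the pads) lies 19 mm behind it (robot.tcp_to_grasp is the z of the grasp point in the tool frame, in m); z points along the fingers, y is the line along which they close (so a half turn about z gives the same grasp; the last joint's range is limited). The gripper opens to 92 mm and grips with 3 to 60 N. Pads are 19 mm wide; open, the fingers measure 130 mm over their backs; the gripper's body (75 mm by 190 mm) begins 47 mm behind the grasp point.
Start: joints at [-1.311, 0.342, 1.524, -0, 1.275, -0.146], TCP at [0.207, -0.482, 0.227] pointing down, gripper open.
Joint ranges: [-2.53, 2.53], [-0.77, 2.02], [0.04, 2.7], [-1, 4.14], [0.28, 2.66], [-3.11, 3.11]. Speed limits (rad/s): [2.57, 2.57, 3.14, 3.14, 3.14, 3.14].

### API

Orientations are given as [roll, pitch, yaw] about the fixed x, y, z axes, in that order (R = Rz(yaw) Ry(pitch) Rx(roll)).
In Python, from cell import monitor, read_camera, get_calibration, job, robot gives the robot as it stands. The module is installed in compiled form; this text tells all that it offers.
- The arm moves only by the tool send_rows, never from a script. Its argument "targets" is a list of rows, each an object with "translation": the shift along the tool's x, y, z in cm, a list of three; "spin": the turn about the tool's z in degrees; "jaw": the opening, from 0 (shut) to 1 (fully open). A call has exactly 5 rows; each row is the pose to reach, as a shift and turn from the pose commanded when the call began, along the tool's axes at that moment; what a row does not reach only later rows make up. A row lasts 1/10 s, in which the tool goes at most 50 mm and 8.59 degrees, less where a joint would pass 70% of its speed; a pose out of reach is approached as far as the arm can. A call with a gripper value outside its range is refused whole. The fingers move at their own pace and stop on an object; "force" is the grip in N (left out, the last holds). Time passes only in rows, so rows that repeat a pose let the fingers close, or fill a call up. It gives the time, the measured TCP pose, the force, the opening and the grip force at its end, in the units of the state.
- monitor.observe(): the state, without advancing time (a new reading comes with each control period).
- read_camera(name): name is "scene" or "top"; returns (picture, depth): 400x640x3 uint8, red, green, blue; 400x640 float32, m along the optical axis (not along the pixel's ray), 0 where there is no reading.
- get_calibration(name): a dict with "intrinsics" (3x3 intrinsics, pixels), "D" ([k1, k2, p1, p2, k3] as OpenCV has them; the pictures are not rectified), "origin" and "orientation" of the camera in the world. Camera axes: x right, y up, looking along -z (the intrinsics and any distortion apply to the point x, -y, -z); pixel columns grow to the right and rows downward; lengths in m; the calibration is good to about 2 mm. A picture is of the moment at which its call begins. get_calibration takes no time and is no camera call.
- job.hand_in(): hands the job in; it is judged then, once.
The state is a dict: "time": time; "qpos": joint angles; "qvel": joint speeds; "joint_efforts": joint torques, N m; "tool_pos": TCP position; "tool_rot": TCP orientation; "contact_force": force on the tool from outside, world axes, zero at the start; "torque": the same for the moment, N m; "opening": finger opening in m; "grip_force": force on a finger pad.
Only numpy, scipy, OpenCV 4.12 (cv2) and the standard library are available. Lean on these libraries where they do the work, as an engineer would, in place of code of your own. Each camera call takes 0.05 s, during which the arm holds its last target. There are 200 camera calls.

### The job

The four vessels on the lab bench are standing on one another's places. Put each one upright in the middle of its own place: the stoppered conical flask on the round stirrer, the open beaker on the pan of the scale, the amber bottle on the slatted drip stand, and the lidded jar on the hexagonal cork mat. Use the empty square rubber pad as the spare spot on the way, and never let a vessel touch down on the bare bench.

Things in the scene. Friction and masses are not known exactly. Their poses are not given: they have to be found in the camera images.
- flask: Stoppered conical flask of clear glass, 100-170 g. Loose, starts upright on one of the places. Origin: centre of its underside; z up its axis; round. Foot 66 mm across, the cone narrows to a straight neck 28 mm across from 72 to 100 mm up; dark rubber stopper (29 mm, 32 mm at its top) from 100 to 116 mm, the full height. Grip the neck.
- beaker: Open straight-sided beaker of clear glass with a small spout, 65-120 g. Loose, starts upright on one of the places. Origin: centre of its underside; z up its axis; round. Outside diameter 52 mm, height 72 mm, wall 3 mm. Can be gripped across the outside below the rim.
- bottle: Amber glass reagent bottle with a paper band and a black screw cap, 135-235 g. Loose, starts upright on one of the places. Origin: centre of its underside; z up its axis; round. Body 56 mm across up to 66 mm, shoulder to 84 mm, cap 34 mm across from 88 to 112 mm, the full height. Can be gripped by the cap.
- jar: Short opaque white plastic jar with a grey lid, 80-145 g. Loose, starts upright on one of the places. Origin: centre of its underside; z up its axis; round. Body 50 mm across, lid 53 mm across from 50 to 70 mm above the underside; full height 70 mm. Can be gripped by the lid.
- stirrer: Thin magnetic stirrer: a round white disc 116 mm across with a raised round plate 100 mm across, the standing spot, and a small grey control block with a black knob (up to 19 mm high) at its -x edge. Fixed; the spot's flat top is 20 mm above the bench. Origin: on the bench, under the centre of the standing spot; z up.
- scale: Flat bench scale: grey rectangular body 136 x 94 mm, with a square steel pan 86 x 86 mm, the standing spot, over the part towards +x and a dark display on the part towards -x (body from 89 mm on the -x side to 47 mm on the +x side of the origin). Fixed; the spot's flat top is 20 mm above the bench. Origin: on the bench, under the centre of the standing spot; z up.
- drip_stand: Slatted drip stand: white square, 106 x 106 mm, with seven parallel bars (8 mm wide, 8 mm gaps, along its x axis) on top; the standing spot is its middle. Fixed; the spot's flat top is 20 mm above the bench. Origin: on the bench, under the centre of the standing spot; z up.
- cork_mat: Thick hexagonal cork mat, 122 mm across its corners, 106 mm across its flats; the standing spot is its middle. Fixed; the spot's flat top is 20 mm above the bench. Origin: on the bench, under the centre of the standing spot; z up.
- spare_pad: Plain dark rubber pad, 110 x 110 mm square, empty at the start: the spare spot. Its standing spot is its middle. Fixed; the spot's flat top is 20 mm above the bench. Origin: on the bench, under the centre of the standing spot; z up.
Mind the look-alikes: they are no part of the job. What is shaped like the jar but yellow is not meant. What is shaped like the beaker but yellow is not meant.

How it is judged:
On the way:
1. one of the vessels has been parked upright on the spare rubber pad (((horizontal distance between flask and spare_pad below 0.045 m and height (world z) of flask below 0.025 m and angle between flask's own z axis and vertical below 0.1 rad and contact force between the fingers and flask below 0.2 N) or (horizontal distance between beaker and spare_pad below 0.045 m and height (world z) of beaker below 0.025 m and angle between beaker's own z axis and vertical below 0.1 rad and contact force between the fingers and beaker below 0.2 N) or (horizontal distance between bottle and spare_pad below 0.045 m and height (world z) of bottle below 0.025 m and angle between bottle's own z axis and vertical below 0.1 rad and contact force between the fingers and bottle below 0.2 N) or (horizontal distance between jar and spare_pad below 0.045 m and height (world z) of jar below 0.025 m and angle between jar's own z axis and vertical below 0.1 rad and contact force between the fingers and jar below 0.2 N))), for 0.2 s.
At the end, for the whole second after the job is handed in: Each vessel stands upright (within 0.1 rad) and at rest on its own place, its centre within 15 mm of the centre of the standing spot: flask on the stirrer, beaker on the scale's pan, bottle on the drip stand, jar on the cork mat; the spare pad is empty again (horizontal distance between flask and stirrer below 0.015 m and height (world z) of flask between 0.016 and 0.025 m and angle between each of flask, beaker, bottle, jar's own z axis and vertical below 0.1 rad and linear speed of each of flask, beaker, bottle, jar below 0.02 m/s and horizontal distance between beaker and scale below 0.015 m and height (world z) of beaker between 0.016 and 0.025 m and horizontal distance between bottle and drip_stand below 0.015 m and height (world z) of bottle between 0.016 and 0.025 m and horizontal distance between jar and cork_mat below 0.015 m and height (world z) of jar between 0.016 and 0.025 m); the robot touches nothing.
It fails at once if a vessel is down on the bare bench (height (world z) of any of flask, beaker, bottle, jar below 0.012 m).
It also fails if it takes over 120 s, if anything falls off the work surface, if the arm or the gripper's body presses on something with over 40 N, if the wrist force passes 120 N, or if a joint passes its speed limit or range.

## Working session

There is one attempt and no reset: what is moved stays moved. The work goes in short steps, Python scripts to look and compute and a tool call to move; the robot and the scene stay as the last step left them, time stands still between calls to the robot, and variables do not carry over. Pictures are saved under pics/ and viewed, at most 14 in all, crops included, and the job is handed in when it is done.

Besides the shell and the picture viewer there is one more tool, called after ">>>" by a JSON object that holds its "fn" and its "kwargs", one argument or row to a line. send_rows: Moves the arm, as the interface text tells. Its arguments: {"type":"object","properties":{"targets":{"type":"array"},"force":{"type":"number"}},"required":["targets"]}

```bash
mkdir -p pics; cat > h.py <<'E'
import numpy as np, cv2
from cell import monitor, read_camera, get_calibration, job, robot
from scipy.spatial.transform import Rotation as R
def cal(n):
    c=get_calibration(n); o=np.array(c["orientation"],float)
    M=R.from_euler('xyz',o).as_matrix() if o.size==3 else (o if o.size==9 else R.from_quat(o).as_matrix())
    return np.array(c["intrinsics"]),np.array(c["D"],float),np.array(c["origin"]),M
def ray(n,uv):
    K,D,o,M=cal(n); p=cv2.undistortPoints(np.array(uv,float).reshape(-1,1,2),K,D).reshape(-1,2)
    return o,np.c_[p[:,0],-p[:,1],-np.ones(len(p))]@M.T
def plane(n,uv,z):
    o,d=ray(n,uv); return o+d*((z-o[2])/d[:,2])[:,None]
def cloud(n,dep):
    v,u=np.mgrid[:400,:640]; o,d=ray(n,np.c_[u.ravel(),v.ravel()])
    P=o+d*dep.reshape(-1,1); P[dep.ravel()==0]=np.nan
    return P.reshape(400,640,3)
E
python3 - <<'E'
from h import *
for n in("top","scene"):
    c=get_calibration(n); print(n,c)
    p,d=read_camera(n); np.savez(n+'0.npz',p=p,d=d)
    cv2.imwrite(f'pics/{n}0.png',p[:,:,::-1])
print(monitor.observe(),robot.tcp_to_grasp)
E
```

```text
top {'intrinsics': array([[378.06372484,   0.        , 324.56136455],
       [  0.        , 378.06372484, 201.08790429],
       [  0.        ,   0.        ,   1.        ]]), 'D': array([-0.0052652,  0.       ,  0.       ,  0.       ,  0.       ]), 'origin': array([0.42274029, 0.01421499, 0.84238967]), 'orientation': array([ 0.12462007,  0.00373464, -1.55059173])}
scene {'intrinsics': array([[363.90675066,   0.        , 324.60504497],
       [  0.        , 363.90675066, 204.24643916],
       [  0.        ,   0.        ,   1.        ]]), 'D': array([-0.01303953,  0.        ,  0.        ,  0.        ,  0.        ]), 'origin': array([ 1.01362022, -0.22925612,  0.75257192]), 'orientation': array([ 0.64827955, -0.01498275,  1.11826129])}
{'time': 0.1, 'qpos': array([-1.31098971e+00,  3.42646349e-01,  1.52488067e+00, -1.11843532e-05,
        1.27541002e+00, -1.45992088e-01]), 'qvel': array([ 0.00071782, -0.00276071, -0.00213618,  0.00053146,  0.0007714 ,
       -0.00061964]), 'joint_efforts': array([ 1.67296141e-03, -4.32003450e+01, -2.44693959e+01,  7.19766947e-02,
        5.26759762e-02, -5.37706319e-05]), 'tool_pos': array([ 0.20717593, -0.48201438,  0.22613219]), 'tool_rot': array([-3.14026101e+00, -1.84991586e-04,  4.05801842e-01]), 'contact_force': array([ 0.67008261, -0.28587798, -1.06726666]), 'torque': array([ 0.12033104,  0.02328472, -0.01636663]), 'grip_force': 0.0, 'opening': 0.09195162052756255} -0.0188
```

View pics/top0.png

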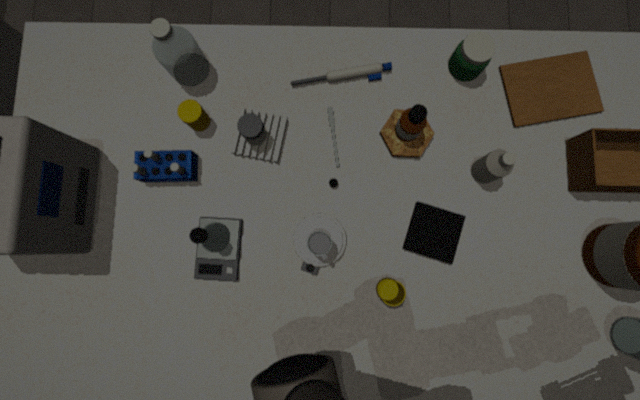

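View pics/scene0.png

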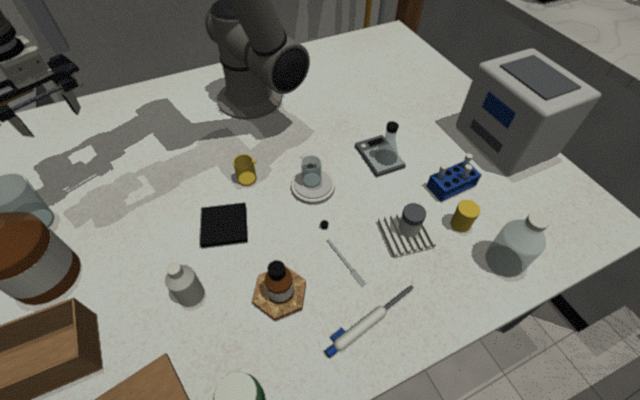

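The top view shows:
- Beaker on the stirrer (320,240).
- Flask on the scale (219,240), with its stopper at (199,236).
- Jar on the drip stand (255,130).
- Bottle on the cork mat (410,128), with its cap at (418,113).
- Empty pad at (434,233).

Look-alikes to leave alone:
- Yellow jar (194,115).
- Yellow beaker (391,292).
- White bottle (493,165) and large clear bottle (185,55), which are not amber.

Next I'll take a close crop and measure heights from depth.

```bash
python3 - <<'E'
from h import *
f=np.load('top0.npz'); p,d=f['p'],f['d']; C=cloud('top',d); Z=C[...,2]; np.save('C.npy',C)
print('bench z', np.nanmedian(Z[200:220,150:190]))
c=np.clip(p[70:310,180:480].astype(float)*1.8,0,255).astype(np.uint8)[:,:,::-1]
h=np.nan_to_num(np.clip(Z[70:310,180:480]/0.14,0,1)*255).astype(np.uint8)
cv2.imwrite('pics/c1.png',cv2.resize(c,(750,600),interpolation=cv2.INTER_CUBIC))
cv2.imwrite('pics/h1.png',cv2.resize(cv2.applyColorMap(h,cv2.COLORMAP_JET),(750,600),interpolation=cv2.INTER_NEAREST))
for nm,uv in dict(pad=(434,233),pan=(219,262),stir=(305,225),jarlid=(250,124),cap=(419,112),stop=(199,235),corkedge=(395,148)).items(): print(nm,C[uv[1],uv[0]].round(3),plane('top',[uv],.02)[0].round(3))
E
```

```text
bench z -0.0002519655668558052
pad [ 0.461 -0.219  0.021] [ 0.461 -0.219  0.02 ]
pan [0.389 0.245 0.016] [0.389 0.244 0.02 ]
stir [0.472 0.061 0.02 ] [0.472 0.061 0.02 ]
jarlid [0.674 0.176 0.09 ] [0.697 0.191 0.02 ]
cap [ 0.69  -0.162  0.132] [ 0.733 -0.19   0.02 ]
stop [0.443 0.252 0.134] [0.446 0.291 0.02 ]
corkedge [nan nan nan] [ 0.648 -0.135  0.02 ]
```

View pics/c1.png

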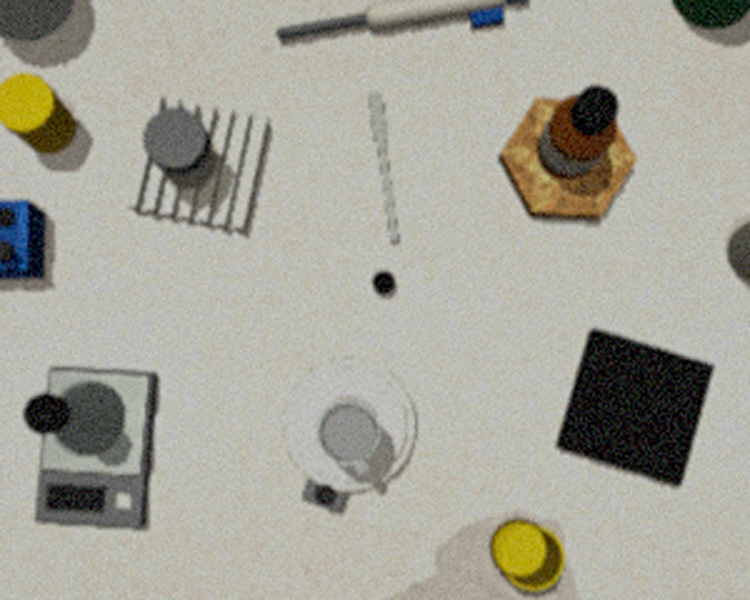

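View pics/h1.png

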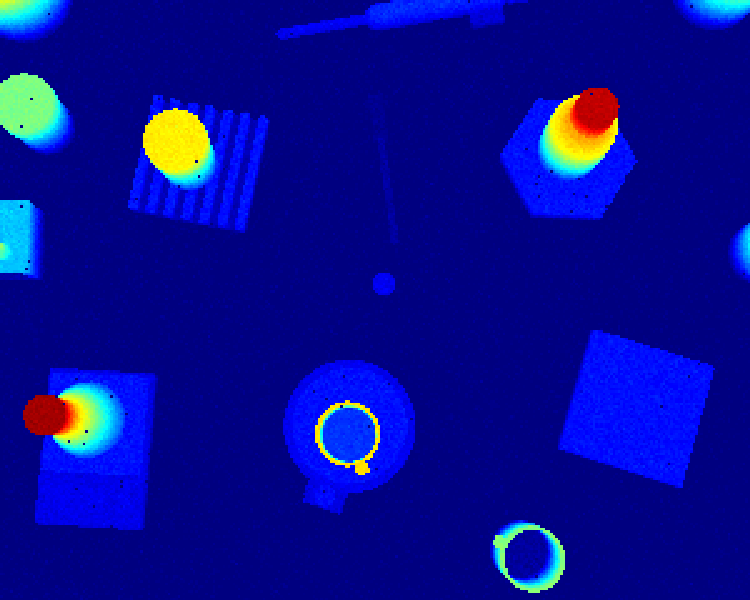

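The depth map is clean, and the crop confirms the choices: grey-lidded jar, amber bottle, clear beaker and stoppered flask. Now I'll measure the centres.

```bash
cat > m.py <<'E'
from h import *
from scipy.optimize import least_squares
def circ(xy):
    h=cv2.convexHull(xy.astype(np.float32)).reshape(-1,2); (c,r)=cv2.minEnclosingCircle(h); return np.array(c),r
def near(C,xy,rad,lo,hi):
    P=C.reshape(-1,3); k=(np.hypot(P[:,0]-xy[0],P[:,1]-xy[1])<rad)&(P[:,2]>lo)&(P[:,2]<hi); return P[k]
def comp(C,xy,rad,lo,hi):
    Z=C[...,2]; k=((np.hypot(C[...,0]-xy[0],C[...,1]-xy[1])<rad)&(Z>lo)&(Z<hi)).astype(np.uint8)
    n,l,s,_=cv2.connectedComponentsWithStats(k); i=1+np.argmax(s[1:,4]); return C[l==i]
E
python3 - <<'E'
from m import *
C=np.load('C.npy')
px=lambda u,v,z=.02: plane('top',[(180+u/2.5,70+v/2.5)],z)[0,:2]
for n,uv,r,lo in(('pad',(636,410),.09,.012),('scale',(97,447),.10,.009),('drip',(200,165),.09,.013),('cork',(568,160),.08,.012),('stir',(350,425),.065,.012)):
    P=comp(C,px(*uv),r,lo,.026); xy=P[:,:2].astype(np.float32)
    print(n,'rect',np.round(cv2.minAreaRect(xy)[0],4),np.round(cv2.minAreaRect(xy)[1],4),round(cv2.minAreaRect(xy)[2],1),'circ',*circ(xy),'medz',np.median(P[:,2]).round(4))
for n,uv,z,lo,hi in(('jar',(177,140),.09,.085,.095),('bottle',(597,108),.132,.126,.138),('flask',(45,413),.136,.130,.142),('beaker',(348,434),.092,.085,.097)):
    P=near(C,px(*uv,z),.045,lo,hi); print(n,len(P),'circ',*circ(P[:,:2]),'mean',P.mean(0).round(4), 'rect',np.round(cv2.minAreaRect(P[:,:2].astype(np.float32))[0:2],4).tolist())
P=comp(C,px(362,467,.092),.012,.085,.097);print('spout',P.mean(0))
E
```

```text
pad rect [ 0.4622 -0.2205] [0.1108 0.1102] 73.3 circ [ 0.46163058 -0.2207296 ] 0.07608845829963684 medz 0.0193
scale rect [0.4176 0.2504] [0.0949 0.136 ] 87.9 circ [0.4169361  0.25018278] 0.08041641116142273 medz 0.0163
drip rect [0.6683 0.1382] [0.0088 0.1059] 79.4 circ [0.66834521 0.13831744] 0.05310150980949402 medz 0.0193
cork rect [ 0.6787 -0.1586] [0.1059 0.1069] 58.2 circ [ 0.68461561 -0.16256887] 0.0606972873210907 medz 0.0196
stir rect [0.4414 0.0294] [0.1148 0.1138] 28.0 circ [0.43729201 0.02992667] 0.0614079050719738 medz 0.0185
jar 501 circ [0.6717847  0.17779294] 0.027114808559417725 mean [0.671  0.1769 0.0896] rect [[0.6712, 0.1772], [0.0515, 0.0517]]
bottle 234 circ [ 0.68932956 -0.16095796] 0.01743515394628048 mean [ 0.689  -0.1604  0.1314] rect [[0.6899, -0.1604], [0.0326, 0.033]]
flask 223 circ [0.44199187 0.25514606] 0.015842145308852196 mean [0.4418 0.255  0.1356] rect [[0.4418, 0.2552], [0.028, 0.0306]]
beaker 144 circ [0.42934012 0.02720864] 0.029678678140044212 mean [0.4287 0.0278 0.0912] rect [[0.4324, 0.0295], [0.0507, 0.052]]
spout [0.40842967 0.01773061 0.09161533]
```

```bash
python3 - <<'E'
from m import *
C=np.load('C.npy')
px=lambda u,v,z=.02: plane('top',[(180+u/2.5,70+v/2.5)],z)[0,:2]
P=near(C,px(350,425),.075,.008,.026)[:,:2]; P=P
H=[]; c0=px(350,425)
a=np.arctan2(P[:,1]-c0[1],P[:,0]-c0[0])
for b in np.linspace(-np.pi,np.pi,73)[:-1]:
    k=(a>b)&(a<b+.0873); 
    if k.sum(): H.append(P[k][np.argmax(np.hypot(*(P[k]-c0).T))])
H=np.array(H); s=least_squares(lambda q:np.hypot(H[:,0]-q[0],H[:,1]-q[1])-q[2],[*c0,.058],loss='soft_l1',f_scale=.001); print('stir',s.x)
P=near(C,px(200,165),.085,.012,.026); r=cv2.minAreaRect(P[:,:2].astype(np.float32)); print('drip',r); print('drip corners',cv2.boxPoints(r).round(3).tolist())
print('drip px corners',np.mean([px(155,95),px(268,118),px(247,231),px(130,209)],0))
cs=[px(500,157),px(637,159),px(530,215),px(602,217),px(540,98)]
print('cork pairs',(cs[0]+cs[1])/2,(cs[3]+cs[4])/2, [np.hypot(*(cs[0]-cs[1])),np.hypot(*(cs[3]-cs[4]))])
P=near(C,px(568,160),.085,.012,.026); hull=cv2.convexHull(P[:,:2].astype(np.float32)).reshape(-1,2)
# hexagon: support-width centre in the flat directions
best=None
for t in np.radians(np.arange(0,60,.5)):
    n=np.array([[np.cos(t+i*np.pi/3),np.sin(t+i*np.pi/3)] for i in range(3)])
    pr=hull@n.T; w=pr.max(0)-pr.min(0)
    if best is None or w.sum()<best[0]: best=(w.sum(),np.degrees(t),w,np.linalg.lstsq(n,(pr.max(0)+pr.min(0))/2,rcond=None)[0])
print('cork hex',best)
P=near(C,px(348,434,.092),.032,.085,.097)[:,:2]
s=least_squares(lambda q:np.hypot(P[:,0]-q[0],P[:,1]-q[1])-q[2],[.432,.029,.025],loss='soft_l1',f_scale=.001); print('beaker',s.x)
E
```

```text
stir [0.4408402  0.02948994 0.05729119]
drip ((0.6740484237670898, 0.17020347714424133), (0.10660554468631744, 0.10687458515167236), 79.7071762084961)
drip corners [[0.6119999885559082, 0.12700000405311584], [0.7170000076293945, 0.1080000028014183], [0.7360000014305115, 0.21299999952316284], [0.6309999823570251, 0.23199999332427979]]
drip px corners [0.6719581 0.167219 ]
cork pairs [ 0.68269752 -0.16319798] [ 0.68365261 -0.1652318 ] [np.float64(0.12277983609146617), np.float64(0.12199889315334195)]
cork hex (np.float64(0.32007052663245467), np.float64(57.5), array([0.10602677, 0.1078886 , 0.10615516]), array([ 0.68442447, -0.16271144]))
beaker [0.43263278 0.02869779 0.02443147]
```

Checked measurements (m), all sizes matching the description:

| Place | x | y |
|---|---|---|
| pad | .462 | -.2205 |
| stirrer | .441 | .0295 |
| scale | .4386 | .2496 |
| drip stand | .674 | .170 |
| cork mat | .684 | -.163 |

| Vessel | x | y |
|---|---|---|
| beaker | .4326 | .0287 |
| flask | .442 | .255 |
| jar | .6715 | .177 |
| bottle | .6895 | -.1605 |

The current yaw is already square to the beaker's spout, so I'm moving to the beaker first.

```bash
cat > go.py <<'E'
import sys; from h import *
s=monitor.observe(); M=R.from_euler('xyz',s['tool_rot']).as_matrix(); t=np.array(eval(sys.argv[1]))
print('t',s['time'],'pos',s['tool_pos'].round(4),'rot',s['tool_rot'].round(3),'open',round(s['opening'],4),'grip',s['grip_force'],'F',s['contact_force'].round(1))
print('delta cm',(M.T@(t-s['tool_pos'])*100).round(2))
E
python3 go.py "[.4326,.0287,.226]"; python3 go.py "[.4326,.0287,.051]"
```

```text
t 0.1 pos [ 0.2072 -0.482   0.2261] rot [-3.14  -0.     0.406] open 0.092 grip 0.0 F [ 0.7 -0.3 -1.1]
delta cm [ 40.87 -38.02   0.07]
t 0.1 pos [ 0.2072 -0.482   0.2261] rot [-3.14  -0.     0.406] open 0.092 grip 0.0 F [ 0.7 -0.3 -1.1]
delta cm [ 40.87 -38.    17.57]
```

>>> {"fn": "send_rows", "kwargs": {
  "targets": [
    {"translation": [1.5,-1.4,0],"spin": 0,"jaw": 1},
    {"translation": [4,-3.7,0],"spin": 0,"jaw": 1},
    {"translation": [7,-6.5,0],"spin": 0,"jaw": 1},
    {"translation": [10,-9.3,0],"spin": 0,"jaw": 1},
    {"translation": [13,-12.1,0],"spin": 0,"jaw": 1}
  ],
  "force": 20
}}

```text
time: 0.6
tool_pos: [0.2791, -0.3182, 0.2264]
tool_rot: [-3.141, -0.0, 0.405]
contact_force: [0.1, -0.1, 0.5]
opening: 0.0918
grip_force: 0.0
```

>>> {"fn": "send_rows", "kwargs": {
  "targets": [
    {"translation": [3,-2.8,0],"spin": 0,"jaw": 1},
    {"translation": [6,-5.6,0],"spin": 0,"jaw": 1},
    {"translation": [9,-8.4,0],"spin": 0,"jaw": 1},
    {"translation": [12,-11.2,0],"spin": 0,"jaw": 1},
    {"translation": [15,-14,0],"spin": 0,"jaw": 1}
  ]
}}

```text
time: 1.1
tool_pos: [0.3617, -0.1304, 0.2266]
tool_rot: [3.142, 0.0, 0.406]
contact_force: [1.1, -0.3, -1.0]
opening: 0.0914
grip_force: 0.0
```

>>> {"fn": "send_rows", "kwargs": {
  "targets": [
    {"translation": [3,-2.8,0],"spin": 0,"jaw": 1},
    {"translation": [6,-5.6,0],"spin": 0,"jaw": 1},
    {"translation": [9,-8.4,0],"spin": 0,"jaw": 1},
    {"translation": [12,-11.2,0],"spin": 0,"jaw": 1},
    {"translation": [12.9,-11.9,0],"spin": 0,"jaw": 1}
  ]
}}

```text
time: 1.6
tool_pos: [0.4337, 0.0312, 0.2265]
tool_rot: [-3.141, -0.0, 0.409]
contact_force: [0.6, -1.0, 1.2]
opening: 0.0916
grip_force: 0.0
```

```bash
python3 go.py "[.4326,.0287,.051]"
```

```text
t 1.6 pos [0.4337 0.0312 0.2265] rot [-3.141 -0.     0.409] open 0.0916 grip 0.0 F [ 0.6 -1.   1.2]
delta cm [-0.2   0.2  17.54]
```

>>> {"fn": "send_rows", "kwargs": {
  "targets": [
    {"translation": [0,0,2.5],"spin": 0,"jaw": 1},
    {"translation": [0,0,6],"spin": 0,"jaw": 1},
    {"translation": [0,0,9],"spin": 0,"jaw": 1},
    {"translation": [0,0,11],"spin": 0,"jaw": 1},
    {"translation": [0,0,12],"spin": 0,"jaw": 1}
  ]
}}

```text
time: 2.1
tool_pos: [0.4318, 0.0278, 0.1049]
tool_rot: [-3.14, 0.003, 0.406]
contact_force: [-0.0, 0.5, -0.0]
opening: 0.0919
grip_force: 0.0
```

>>> {"fn": "send_rows", "kwargs": {
  "targets": [
    {"translation": [0,0,1.5],"spin": 0,"jaw": 1},
    {"translation": [0,0,3],"spin": 0,"jaw": 1},
    {"translation": [0,0,4.5],"spin": 0,"jaw": 1},
    {"translation": [0,0,5.5],"spin": 0,"jaw": 1},
    {"translation": [0,0,5.5],"spin": 0,"jaw": 1}
  ]
}}

```text
time: 2.6
tool_pos: [0.4325, 0.028, 0.051]
tool_rot: [-3.141, 0.002, 0.406]
contact_force: [0.5, 0.5, -0.1]
opening: 0.0917
grip_force: 0.0
```

>>> {"fn": "send_rows", "kwargs": {
  "targets": [
    {"translation": [0,0,0],"spin": 0,"jaw": 0.75},
    {"translation": [0,0,0],"spin": 0,"jaw": 0.65},
    {"translation": [0,0,0],"spin": 0,"jaw": 0.55},
    {"translation": [0,0,0],"spin": 0,"jaw": 0.45},
    {"translation": [0,0,0],"spin": 0,"jaw": 0.45}
  ],
  "force": 15
}}

```text
time: 3.1
tool_pos: [0.4332, 0.0282, 0.052]
tool_rot: [3.141, -0.0, 0.406]
contact_force: [0.3, 0.0, 0.1]
opening: 0.0565
grip_force: 0.0
```

>>> {"fn": "send_rows", "kwargs": {
  "targets": [
    {"translation": [0,0,0],"spin": 0,"jaw": 0.45},
    {"translation": [0,0,0],"spin": 0,"jaw": 0.45},
    {"translation": [0,0,0],"spin": 0,"jaw": 0.45},
    {"translation": [0,0,0],"spin": 0,"jaw": 0.45},
    {"translation": [0,0,0],"spin": 0,"jaw": 0.45}
  ]
}}

```text
time: 3.6
tool_pos: [0.4332, 0.0282, 0.0519]
tool_rot: [3.141, -0.0, 0.406]
contact_force: [-1.6, -0.5, 5.3]
opening: 0.0529
grip_force: 15.0
```

```bash
python3 go.py "[.462,-.2205,.051]"
```

```text
t 3.6 pos [0.4332 0.0282 0.0519] rot [ 3.141 -0.     0.406] open 0.0529 grip 15.000387327745557 F [-1.6 -0.5  5.3]
delta cm [-7.17 23.98  0.09]
```

>>> {"fn": "send_rows", "kwargs": {
  "targets": [
    {"translation": [0,0,-0.5],"spin": 0,"jaw": 0.45},
    {"translation": [0,0,-1.5],"spin": 0,"jaw": 0.45},
    {"translation": [0,0,-3],"spin": 0,"jaw": 0.45},
    {"translation": [0,0,-4.5],"spin": 0,"jaw": 0.45},
    {"translation": [-0.3,1,-6],"spin": 0,"jaw": 0.45}
  ]
}}

```text
time: 4.1
tool_pos: [0.4339, 0.0184, 0.1128]
tool_rot: [-3.141, 0.0, 0.407]
contact_force: [0.3, 0.4, -0.5]
opening: 0.0527
grip_force: 15.0
```

>>> {"fn": "send_rows", "kwargs": {
  "targets": [
    {"translation": [-0.7,2.5,0],"spin": 0,"jaw": 0.45},
    {"translation": [-1.5,5,0],"spin": 0,"jaw": 0.45},
    {"translation": [-2.4,8,0],"spin": 0,"jaw": 0.45},
    {"translation": [-3.3,11,0],"spin": 0,"jaw": 0.45},
    {"translation": [-4.2,14,0],"spin": 0,"jaw": 0.45}
  ]
}}

```text
time: 4.6
tool_pos: [0.4509, -0.1285, 0.1123]
tool_rot: [3.141, -0.0, 0.406]
contact_force: [-0.1, -0.4, -1.2]
opening: 0.0525
grip_force: 15.0
```

>>> {"fn": "send_rows", "kwargs": {
  "targets": [
    {"translation": [-0.9,3,0],"spin": 0,"jaw": 0.45},
    {"translation": [-1.7,5.5,0],"spin": 0,"jaw": 0.45},
    {"translation": [-2.3,7.5,0],"spin": 0,"jaw": 0.45},
    {"translation": [-2.7,9,0],"spin": 0,"jaw": 0.45},
    {"translation": [-2.7,9,0],"spin": 0,"jaw": 0.45}
  ]
}}

```text
time: 5.1
tool_pos: [0.4619, -0.2223, 0.112]
tool_rot: [3.141, -0.0, 0.404]
contact_force: [0.6, -0.1, -0.5]
opening: 0.0528
grip_force: 15.0
```

```bash
python3 go.py "[.462,-.2205,.052]"
```

```text
t 5.1 pos [ 0.4619 -0.2223  0.112 ] rot [ 3.141 -0.     0.404] open 0.0528 grip 14.999733986333013 F [ 0.6 -0.1 -0.5]
delta cm [ 0.07 -0.16  6.  ]
```

>>> {"fn": "send_rows", "kwargs": {
  "targets": [
    {"translation": [0,0,1.5],"spin": 0,"jaw": 0.45},
    {"translation": [0,0,3.5],"spin": 0,"jaw": 0.45},
    {"translation": [0,0,5],"spin": 0,"jaw": 0.45},
    {"translation": [0,0,5.6],"spin": 0,"jaw": 0.45},
    {"translation": [0,0,5.8],"spin": 0,"jaw": 0.45}
  ]
}}

```text
time: 5.6
tool_pos: [0.4614, -0.2197, 0.0534]
tool_rot: [-3.14, 0.001, 0.407]
contact_force: [0.2, -0.1, -1.3]
opening: 0.0525
grip_force: 15.0
```

>>> {"fn": "send_rows", "kwargs": {
  "targets": [
    {"translation": [0,0,0.1],"spin": 0,"jaw": 0.45},
    {"translation": [0,0,0.2],"spin": 0,"jaw": 0.45},
    {"translation": [0,0,0.2],"spin": 0,"jaw": 0.45},
    {"translation": [0,0,0.2],"spin": 0,"jaw": 0.6},
    {"translation": [0,0,0.2],"spin": 0,"jaw": 0.7}
  ]
}}

```text
time: 6.1
tool_pos: [0.4618, -0.2209, 0.0521]
tool_rot: [3.141, -0.0, 0.406]
contact_force: [0.3, 0.5, 0.8]
opening: 0.0595
grip_force: 0.0
```

>>> {"fn": "send_rows", "kwargs": {
  "targets": [
    {"translation": [0,0,0],"spin": 0,"jaw": 0.8},
    {"translation": [0,0,0],"spin": 0,"jaw": 0.9},
    {"translation": [0,0,0],"spin": 0,"jaw": 1},
    {"translation": [0,0,-2],"spin": 0,"jaw": 1},
    {"translation": [0,0,-5],"spin": 0,"jaw": 1}
  ]
}}

```text
time: 6.6
tool_pos: [0.4605, -0.22, 0.1008]
tool_rot: [-3.138, 0.002, 0.406]
contact_force: [-1.0, -0.9, 0.5]
opening: 0.0912
grip_force: 0.0
```

>>> {"fn": "send_rows", "kwargs": {
  "targets": [
    {"translation": [0,0,-4],"spin": 0,"jaw": 1},
    {"translation": [0,0,-8],"spin": 0,"jaw": 1},
    {"translation": [0,0,-11],"spin": 0,"jaw": 1},
    {"translation": [0,0,-12.5],"spin": 0,"jaw": 1},
    {"translation": [0,0,-12.5],"spin": 0,"jaw": 1}
  ]
}}

```text
time: 7.1
tool_pos: [0.4626, -0.2214, 0.2291]
tool_rot: [3.137, -0.003, 0.406]
contact_force: [0.1, -0.1, -0.1]
opening: 0.0916
grip_force: 0.0
```

```bash
python3 go.py "[.442,.255,.227]"
```

```text
t 7.1 pos [ 0.4626 -0.2214  0.2291] rot [ 3.137e+00 -3.000e-03  4.060e-01] open 0.0916 grip 0.0 F [ 0.1 -0.1 -0.1]
delta cm [ 16.91 -44.58   0.06]
```

>>> {"fn": "send_rows", "kwargs": {
  "targets": [
    {"translation": [0.6,-1.5,0],"spin": 0,"jaw": 1},
    {"translation": [1.5,-4,0],"spin": 0,"jaw": 1},
    {"translation": [2.8,-7.5,0],"spin": 0,"jaw": 1},
    {"translation": [4.2,-11,0],"spin": 0,"jaw": 1},
    {"translation": [5.5,-14.6,0],"spin": 0,"jaw": 1}
  ]
}}

```text
time: 7.6
tool_pos: [0.4531, -0.0624, 0.2249]
tool_rot: [-3.139, 0.002, 0.405]
contact_force: [0.5, -0.9, 0.6]
opening: 0.0918
grip_force: 0.0
```

>>> {"fn": "send_rows", "kwargs": {
  "targets": [
    {"translation": [1.3,-3.5,0],"spin": 0,"jaw": 1},
    {"translation": [2.6,-7,0],"spin": 0,"jaw": 1},
    {"translation": [4,-10.5,0],"spin": 0,"jaw": 1},
    {"translation": [5.3,-14,0],"spin": 0,"jaw": 1},
    {"translation": [6.6,-17.5,0],"spin": 0,"jaw": 1}
  ]
}}

```text
time: 8.1
tool_pos: [0.4442, 0.1242, 0.225]
tool_rot: [-3.14, 0.003, 0.406]
contact_force: [1.2, -0.3, -0.2]
opening: 0.0916
grip_force: 0.0
```

>>> {"fn": "send_rows", "kwargs": {
  "targets": [
    {"translation": [1.3,-3.5,0],"spin": 0,"jaw": 1},
    {"translation": [2.6,-7,0],"spin": 0,"jaw": 1},
    {"translation": [4,-10,0],"spin": 0,"jaw": 1},
    {"translation": [4.8,-12.5,0],"spin": 0,"jaw": 1},
    {"translation": [4.8,-12.5,0],"spin": 0,"jaw": 1}
  ]
}}

```text
time: 8.6
tool_pos: [0.4386, 0.2587, 0.2247]
tool_rot: [-3.14, 0.003, 0.41]
contact_force: [0.7, -0.1, 0.1]
opening: 0.0917
grip_force: 0.0
```

>>> {"fn": "send_rows", "kwargs": {
  "targets": [
    {"translation": [0,0,2],"spin": 0,"jaw": 1},
    {"translation": [0,0,5],"spin": 0,"jaw": 1},
    {"translation": [0,0,7.5],"spin": 0,"jaw": 1},
    {"translation": [0,0,9],"spin": 0,"jaw": 1},
    {"translation": [0,0,9],"spin": 0,"jaw": 1}
  ]
}}

```text
time: 9.1
tool_pos: [0.4382, 0.2545, 0.1336]
tool_rot: [-3.142, 0.007, 0.406]
contact_force: [-0.7, 0.1, 0.3]
opening: 0.0918
grip_force: 0.0
```

```bash
python3 go.py "[.442,.255,.092]"; python3 - <<'E'
from m import *
p,d=read_camera('top'); C=cloud('top',d)
P=near(C,(.442,.255),.03,.128,.14); print(len(P),P[:,:2].mean(0) if len(P) else 0)
P=near(C,(.462,-.2205),.05,.085,.097)[:,:2]
s=least_squares(lambda q:np.hypot(P[:,0]-q[0],P[:,1]-q[1])-q[2],[*P.mean(0),.025],loss='soft_l1',f_scale=.001); print('beaker',s.x)
E
```

```text
t 9.1 pos [0.4382 0.2545 0.1336] rot [-3.142  0.007  0.406] open 0.0918 grip 0.0 F [-0.7  0.1  0.3]
delta cm [0.4  0.11 4.16]
126 [0.44707864 0.25469301]
beaker [ 0.46071902 -0.21859355  0.024569  ]
```

>>> {"fn": "send_rows", "kwargs": {
  "targets": [
    {"translation": [0.4,0.1,1],"spin": 0,"jaw": 1},
    {"translation": [0.4,0.1,2.5],"spin": 0,"jaw": 1},
    {"translation": [0.4,0.1,3.7],"spin": 0,"jaw": 1},
    {"translation": [0.4,0.1,4.2],"spin": 0,"jaw": 0.9},
    {"translation": [0.4,0.1,4.2],"spin": 0,"jaw": 0.8}
  ]
}}

```text
time: 9.65
tool_pos: [0.4446, 0.2563, 0.0941]
tool_rot: [3.142, 0.001, 0.406]
contact_force: [0.5, -0.6, 0.7]
opening: 0.0802
grip_force: 0.0
```

>>> {"fn": "send_rows", "kwargs": {
  "targets": [
    {"translation": [0,0,0],"spin": 0,"jaw": 0.7},
    {"translation": [0,0,0],"spin": 0,"jaw": 0.6},
    {"translation": [0,0,0],"spin": 0,"jaw": 0.5},
    {"translation": [0,0,0],"spin": 0,"jaw": 0.4},
    {"translation": [0,0,0],"spin": 0,"jaw": 0.35}
  ],
  "force": 20
}}

```text
time: 10.15
tool_pos: [0.445, 0.2565, 0.0949]
tool_rot: [3.142, -0.0, 0.406]
contact_force: [0.2, 0.1, -0.4]
opening: 0.0406
grip_force: 0.0
```

>>> {"fn": "send_rows", "kwargs": {
  "targets": [
    {"translation": [0,0,0],"spin": 0,"jaw": 0.3},
    {"translation": [0,0,0],"spin": 0,"jaw": 0.25},
    {"translation": [0,0,0],"spin": 0,"jaw": 0.2},
    {"translation": [0,0,0],"spin": 0,"jaw": 0.2},
    {"translation": [0,0,0],"spin": 0,"jaw": 0.2}
  ]
}}

```text
time: 10.65
tool_pos: [0.4451, 0.2564, 0.0948]
tool_rot: [3.141, -0.0, 0.406]
contact_force: [0.1, -1.8, 2.0]
opening: 0.0301
grip_force: 20.0
```

>>> {"fn": "send_rows", "kwargs": {
  "targets": [
    {"translation": [0,0,0],"spin": 0,"jaw": 0.2},
    {"translation": [0,0,0],"spin": 0,"jaw": 0.2},
    {"translation": [0,0,0],"spin": 0,"jaw": 0.2},
    {"translation": [0,0,0],"spin": 0,"jaw": 0.2},
    {"translation": [0,0,0],"spin": 0,"jaw": 0.2}
  ]
}}

```text
time: 11.15
tool_pos: [0.445, 0.2564, 0.0948]
tool_rot: [3.141, -0.0, 0.406]
contact_force: [-1.8, -1.4, 2.6]
opening: 0.0301
grip_force: 20.0
```

```bash
python3 go.py "[.441,.0295,.092]"
```

```text
t 11.15 pos [0.445  0.2564 0.0948] rot [ 3.141 -0.     0.406] open 0.0301 grip 20.000195707543753 F [-1.8 -1.4  2.6]
delta cm [-9.33 20.69  0.28]
```

>>> {"fn": "send_rows", "kwargs": {
  "targets": [
    {"translation": [0,0,-0.5],"spin": 0,"jaw": 0.2},
    {"translation": [0,0,-1.5],"spin": 0,"jaw": 0.2},
    {"translation": [0,0,-3],"spin": 0,"jaw": 0.2},
    {"translation": [0,0,-4.3],"spin": 0,"jaw": 0.2},
    {"translation": [0,0,-5],"spin": 0,"jaw": 0.2}
  ]
}}

```text
time: 11.65
tool_pos: [0.4452, 0.2568, 0.1462]
tool_rot: [-3.142, -0.002, 0.406]
contact_force: [1.2, -0.3, -1.5]
opening: 0.0299
grip_force: 20.0
```

>>> {"fn": "send_rows", "kwargs": {
  "targets": [
    {"translation": [-0.5,1.2,0],"spin": 0,"jaw": 0.2},
    {"translation": [-1.5,3.5,0],"spin": 0,"jaw": 0.2},
    {"translation": [-2.6,6,0],"spin": 0,"jaw": 0.2},
    {"translation": [-3.9,9,0],"spin": 0,"jaw": 0.2},
    {"translation": [-5.2,12,0],"spin": 0,"jaw": 0.2}
  ]
}}

```text
time: 12.15
tool_pos: [0.4436, 0.1239, 0.1441]
tool_rot: [-3.141, 0.001, 0.406]
contact_force: [0.5, -0.5, -1.9]
opening: 0.0298
grip_force: 20.0
```

>>> {"fn": "send_rows", "kwargs": {
  "targets": [
    {"translation": [-1.3,3,0],"spin": 0,"jaw": 0.2},
    {"translation": [-2.4,5.5,0],"spin": 0,"jaw": 0.2},
    {"translation": [-3.4,7.8,0],"spin": 0,"jaw": 0.2},
    {"translation": [-3.8,8.7,0],"spin": 0,"jaw": 0.2},
    {"translation": [-3.8,8.7,0],"spin": 0,"jaw": 0.2}
  ]
}}

```text
time: 12.65
tool_pos: [0.4435, 0.0295, 0.1444]
tool_rot: [-3.141, 0.001, 0.403]
contact_force: [0.1, 0.4, -1.7]
opening: 0.03
grip_force: 20.0
```

```bash
python3 go.py "[.444,.0308,.095]"; python3 - <<'E'
from m import *
p,d=read_camera('scene'); cv2.imwrite('pics/s1.png',p[:,:,::-1])
E
```

```text
t 12.65 pos [0.4435 0.0295 0.1444] rot [-3.141e+00  1.000e-03  4.030e-01] open 0.03 grip 19.999644462077413 F [ 0.1  0.4 -1.7]
delta cm [ 0.1  -0.1   4.94]
```

View pics/s1.png

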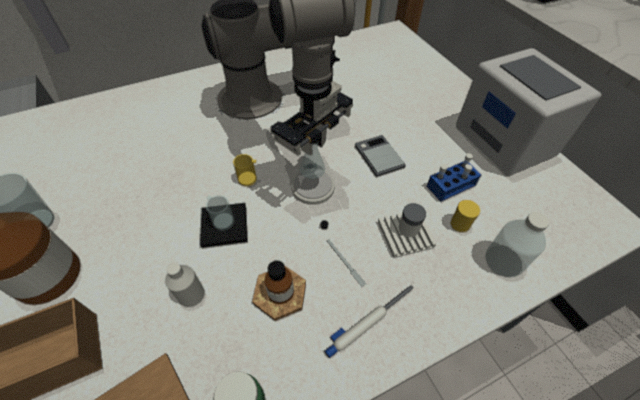

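The flask hangs upright above the stirrer (312,175), the beaker stands on the pad (220,213) and the scale is empty (380,155). I'm lowering it and releasing.

>>> {"fn": "send_rows", "kwargs": {
  "targets": [
    {"translation": [0,0,1.5],"spin": 0,"jaw": 0.2},
    {"translation": [0,0,3],"spin": 0,"jaw": 0.2},
    {"translation": [0,0,4.2],"spin": 0,"jaw": 0.2},
    {"translation": [0,0,4.7],"spin": 0,"jaw": 0.2},
    {"translation": [0,0,4.8],"spin": 0,"jaw": 0.2}
  ]
}}

```text
time: 13.2
tool_pos: [0.4436, 0.0315, 0.0962]
tool_rot: [-3.141, 0.001, 0.407]
contact_force: [0.2, 0.8, -1.2]
opening: 0.03
grip_force: 20.0
```

>>> {"fn": "send_rows", "kwargs": {
  "targets": [
    {"translation": [0,0,0.1],"spin": 0,"jaw": 0.2},
    {"translation": [0,0,0.2],"spin": 0,"jaw": 0.2},
    {"translation": [0,0,0.2],"spin": 0,"jaw": 0.2},
    {"translation": [0,0,0.2],"spin": 0,"jaw": 0.35},
    {"translation": [0,0,0.2],"spin": 0,"jaw": 0.45}
  ]
}}

```text
time: 13.7
tool_pos: [0.4443, 0.0306, 0.095]
tool_rot: [3.141, -0.001, 0.406]
contact_force: [0.8, -0.1, 0.6]
opening: 0.0364
grip_force: 0.0
```

>>> {"fn": "send_rows", "kwargs": {
  "targets": [
    {"translation": [0,0,0],"spin": 0,"jaw": 0.55},
    {"translation": [0,0,0],"spin": 0,"jaw": 0.7},
    {"translation": [0,0,-2],"spin": 0,"jaw": 0.8},
    {"translation": [0,0,-5],"spin": 0,"jaw": 0.9},
    {"translation": [0,0,-8.5],"spin": 0,"jaw": 1}
  ]
}}

```text
time: 14.2
tool_pos: [0.4432, 0.0308, 0.18]
tool_rot: [-3.141, 0.002, 0.406]
contact_force: [0.7, 0.4, 0.2]
opening: 0.0755
grip_force: 0.0
```

>>> {"fn": "send_rows", "kwargs": {
  "targets": [
    {"translation": [0,0,-3],"spin": 0,"jaw": 1},
    {"translation": [0,0,-4.5],"spin": 0,"jaw": 1},
    {"translation": [-0.5,2,-5],"spin": 0,"jaw": 1},
    {"translation": [-1.4,5,-5],"spin": 0,"jaw": 1},
    {"translation": [-2.4,8,-5],"spin": 0,"jaw": 1}
  ]
}}

```text
time: 14.7
tool_pos: [0.4536, -0.0529, 0.2302]
tool_rot: [3.141, -0.001, 0.407]
contact_force: [0.9, -0.1, -0.8]
opening: 0.0917
grip_force: 0.0
```

```bash
python3 go.py "[.4607,-.2186,.052]"; python3 - <<'E'
from m import *
p,d=read_camera('top'); C=cloud('top',d)
P=near(C,(.441,.0295),.04,.128,.14); print('flask',len(P),P.mean(0) if len(P) else 0)
E
```

```text
t 14.7 pos [ 0.4536 -0.0529  0.2302] rot [ 3.141e+00 -1.000e-03  4.070e-01] open 0.0917 grip 0.0 F [ 0.9 -0.1 -0.8]
delta cm [-5.93 15.48 17.82]
flask 0 0
```

>>> {"fn": "send_rows", "kwargs": {
  "targets": [
    {"translation": [-1.3,3.5,0],"spin": 0,"jaw": 1},
    {"translation": [-2.7,7,0],"spin": 0,"jaw": 1},
    {"translation": [-4.2,11,0],"spin": 0,"jaw": 1},
    {"translation": [-5.3,14,0],"spin": 0,"jaw": 1},
    {"translation": [-5.9,15.5,0],"spin": 0,"jaw": 1}
  ]
}}

```text
time: 15.25
tool_pos: [0.4603, -0.2203, 0.2295]
tool_rot: [3.141, 0.0, 0.403]
contact_force: [0.1, 0.3, -0.6]
opening: 0.0918
grip_force: 0.0
```

>>> {"fn": "send_rows", "kwargs": {
  "targets": [
    {"translation": [0,0,2],"spin": 0,"jaw": 1},
    {"translation": [0,0,5],"spin": 0,"jaw": 1},
    {"translation": [0,0,7.5],"spin": 0,"jaw": 1},
    {"translation": [0,0,9],"spin": 0,"jaw": 1},
    {"translation": [0,0,9],"spin": 0,"jaw": 1}
  ]
}}

```text
time: 15.75
tool_pos: [0.4593, -0.2164, 0.1377]
tool_rot: [-3.137, 0.003, 0.406]
contact_force: [0.1, 0.7, 0.8]
opening: 0.092
grip_force: 0.0
```

```bash
python3 go.py "[.4607,-.2186,.052]"; python3 - <<'E'
from m import *
p,d=read_camera('top'); C=cloud('top',d)
P=near(C,(.441,.0295),.04,.128,.14); print('flask',len(P),P.mean(0) if len(P) else 0)
E
```

```text
t 15.75 pos [ 0.4593 -0.2164  0.1377] rot [-3.137e+00  3.000e-03  4.060e-01] open 0.092 grip 0.0 F [0.1 0.7 0.8]
delta cm [0.07 0.29 8.57]
flask 219 [0.44093526 0.02983666 0.13565987]
```

>>> {"fn": "send_rows", "kwargs": {
  "targets": [
    {"translation": [0,0.1,2],"spin": 0,"jaw": 1},
    {"translation": [0,0.1,4.5],"spin": 0,"jaw": 1},
    {"translation": [0,0.1,7],"spin": 0,"jaw": 1},
    {"translation": [0,0.1,8.2],"spin": 0,"jaw": 1},
    {"translation": [0,0.1,8.7],"spin": 0,"jaw": 0.9}
  ]
}}

```text
time: 16.3
tool_pos: [0.461, -0.2187, 0.0526]
tool_rot: [-3.141, 0.0, 0.406]
contact_force: [0.1, -0.6, 0.7]
opening: 0.0876
grip_force: 0.0
```

>>> {"fn": "send_rows", "kwargs": {
  "targets": [
    {"translation": [0,0,0],"spin": 0,"jaw": 0.75},
    {"translation": [0,0,0],"spin": 0,"jaw": 0.65},
    {"translation": [0,0,0],"spin": 0,"jaw": 0.55},
    {"translation": [0,0,0],"spin": 0,"jaw": 0.45},
    {"translation": [0,0,0],"spin": 0,"jaw": 0.45}
  ],
  "force": 15
}}

```text
time: 16.8
tool_pos: [0.4613, -0.2192, 0.0534]
tool_rot: [3.14, -0.001, 0.406]
contact_force: [0.6, 0.1, 3.7]
opening: 0.0526
grip_force: 15.0
```

>>> {"fn": "send_rows", "kwargs": {
  "targets": [
    {"translation": [0,0,0],"spin": 0,"jaw": 0.45},
    {"translation": [0,0,0],"spin": 0,"jaw": 0.45},
    {"translation": [0,0,0],"spin": 0,"jaw": 0.45},
    {"translation": [0,0,0],"spin": 0,"jaw": 0.45},
    {"translation": [0,0,0],"spin": 0,"jaw": 0.45}
  ]
}}

```text
time: 17.3
tool_pos: [0.4613, -0.2192, 0.0534]
tool_rot: [3.14, -0.001, 0.406]
contact_force: [-0.1, 0.5, 6.6]
opening: 0.0528
grip_force: 15.0
```

```bash
python3 go.py "[.4386,.2496,.052]"
```

```text
t 17.3 pos [ 0.4613 -0.2192  0.0534] rot [ 3.14e+00 -1.00e-03  4.06e-01] open 0.0528 grip 15.001883804798126 F [-0.1  0.5  6.6]
delta cm [ 16.42 -43.97   0.09]
```

>>> {"fn": "send_rows", "kwargs": {
  "targets": [
    {"translation": [0,0,-0.5],"spin": 0,"jaw": 0.45},
    {"translation": [0,0,-2],"spin": 0,"jaw": 0.45},
    {"translation": [0,0,-5],"spin": 0,"jaw": 0.45},
    {"translation": [0,0,-8],"spin": 0,"jaw": 0.45},
    {"translation": [0,0,-11],"spin": 0,"jaw": 0.45}
  ]
}}

```text
time: 17.8
tool_pos: [0.4604, -0.2186, 0.1637]
tool_rot: [-3.141, 0.001, 0.406]
contact_force: [0.0, -0.7, -0.1]
opening: 0.0525
grip_force: 15.0
```

>>> {"fn": "send_rows", "kwargs": {
  "targets": [
    {"translation": [0,0,-2.5],"spin": 0,"jaw": 0.45},
    {"translation": [0.4,-1,-4],"spin": 0,"jaw": 0.45},
    {"translation": [1.5,-4,-5],"spin": 0,"jaw": 0.45},
    {"translation": [2.6,-7,-5],"spin": 0,"jaw": 0.45},
    {"translation": [3.7,-10,-5],"spin": 0,"jaw": 0.45}
  ]
}}

```text
time: 18.3
tool_pos: [0.4549, -0.1113, 0.213]
tool_rot: [-3.142, -0.0, 0.405]
contact_force: [0.2, 0.6, -1.1]
opening: 0.0528
grip_force: 15.0
```

>>> {"fn": "send_rows", "kwargs": {
  "targets": [
    {"translation": [1.3,-3.5,0],"spin": 0,"jaw": 0.45},
    {"translation": [2.6,-7,0],"spin": 0,"jaw": 0.45},
    {"translation": [3.9,-10.5,0],"spin": 0,"jaw": 0.45},
    {"translation": [5.2,-14,0],"spin": 0,"jaw": 0.45},
    {"translation": [6.5,-17.5,0],"spin": 0,"jaw": 0.45}
  ]
}}

```text
time: 18.8
tool_pos: [0.4454, 0.0755, 0.2127]
tool_rot: [-3.141, 0.0, 0.406]
contact_force: [1.5, 0.2, -1.5]
opening: 0.0527
grip_force: 15.0
```

>>> {"fn": "send_rows", "kwargs": {
  "targets": [
    {"translation": [1.3,-3.5,0],"spin": 0,"jaw": 0.45},
    {"translation": [2.6,-7,0],"spin": 0,"jaw": 0.45},
    {"translation": [3.9,-10.5,0],"spin": 0,"jaw": 0.45},
    {"translation": [5.2,-14,0],"spin": 0,"jaw": 0.45},
    {"translation": [6.2,-16.5,0],"spin": 0,"jaw": 0.45}
  ]
}}

```text
time: 19.3
tool_pos: [0.437, 0.2522, 0.2126]
tool_rot: [-3.141, 0.001, 0.407]
contact_force: [0.5, -0.9, -0.4]
opening: 0.0524
grip_force: 15.0
```

>>> {"fn": "send_rows", "kwargs": {
  "targets": [
    {"translation": [0,0,0],"spin": 0,"jaw": 0.45},
    {"translation": [0,0,2],"spin": 0,"jaw": 0.45},
    {"translation": [0,0,5],"spin": 0,"jaw": 0.45},
    {"translation": [0,0,8],"spin": 0,"jaw": 0.45},
    {"translation": [0,0,10],"spin": 0,"jaw": 0.45}
  ]
}}

```text
time: 19.8
tool_pos: [0.4367, 0.2489, 0.1108]
tool_rot: [3.141, 0.003, 0.405]
contact_force: [-0.4, -0.7, -0.1]
opening: 0.0529
grip_force: 15.0
```

```bash
python3 go.py "[.4386,.2496,.053]"
```

```text
t 19.8 pos [0.4367 0.2489 0.1108] rot [3.141e+00 3.000e-03 4.050e-01] open 0.0529 grip 14.999642232432961 F [-0.4 -0.7 -0.1]
delta cm [0.22 0.01 5.78]
```

>>> {"fn": "send_rows", "kwargs": {
  "targets": [
    {"translation": [0.1,0,1.5],"spin": 0,"jaw": 0.45},
    {"translation": [0.1,0,3.2],"spin": 0,"jaw": 0.45},
    {"translation": [0.1,0,4.7],"spin": 0,"jaw": 0.45},
    {"translation": [0.1,0,5.5],"spin": 0,"jaw": 0.45},
    {"translation": [0.1,0,5.8],"spin": 0,"jaw": 0.45}
  ]
}}

```text
time: 20.3
tool_pos: [0.4384, 0.2498, 0.054]
tool_rot: [3.141, 0.002, 0.405]
contact_force: [-0.4, 0.1, -1.1]
opening: 0.0524
grip_force: 15.0
```

>>> {"fn": "send_rows", "kwargs": {
  "targets": [
    {"translation": [0,0,0.1],"spin": 0,"jaw": 0.45},
    {"translation": [0,0,0.2],"spin": 0,"jaw": 0.45},
    {"translation": [0,0,0.2],"spin": 0,"jaw": 0.45},
    {"translation": [0,0,0.2],"spin": 0,"jaw": 0.6},
    {"translation": [0,0,0.2],"spin": 0,"jaw": 0.7}
  ]
}}

```text
time: 20.8
tool_pos: [0.439, 0.2506, 0.053]
tool_rot: [3.142, -0.001, 0.406]
contact_force: [-0.7, -0.3, -0.4]
opening: 0.0592
grip_force: 0.0
```

>>> {"fn": "send_rows", "kwargs": {
  "targets": [
    {"translation": [0,0,0],"spin": 0,"jaw": 0.8},
    {"translation": [0,0,0],"spin": 0,"jaw": 0.9},
    {"translation": [0,0,0],"spin": 0,"jaw": 1},
    {"translation": [0,0,-2],"spin": 0,"jaw": 1},
    {"translation": [0,0,-5],"spin": 0,"jaw": 1}
  ]
}}

```text
time: 21.3
tool_pos: [0.4375, 0.25, 0.1018]
tool_rot: [-3.142, 0.004, 0.406]
contact_force: [0.3, 0.7, 0.0]
opening: 0.0914
grip_force: 0.0
```

>>> {"fn": "send_rows", "kwargs": {
  "targets": [
    {"translation": [0,0,-4],"spin": 0,"jaw": 1},
    {"translation": [0,0,-8],"spin": 0,"jaw": 1},
    {"translation": [0,0,-11],"spin": -8,"jaw": 1},
    {"translation": [0,0,-12.5],"spin": -16,"jaw": 1},
    {"translation": [0,0,-12.5],"spin": -24,"jaw": 1}
  ]
}}

```text
time: 21.8
tool_pos: [0.4399, 0.251, 0.2304]
tool_rot: [3.139, -0.005, 0.83]
contact_force: [1.1, -0.4, -0.4]
opening: 0.0914
grip_force: 0.0
```

>>> {"fn": "send_rows", "kwargs": {
  "targets": [
    {"translation": [0,0,0],"spin": -8,"jaw": 1},
    {"translation": [0,0,0],"spin": -16,"jaw": 1},
    {"translation": [0,0,0],"spin": -24,"jaw": 1},
    {"translation": [0,0,0],"spin": -32,"jaw": 1},
    {"translation": [0,0,0],"spin": -40,"jaw": 1}
  ]
}}

```text
time: 22.3
tool_pos: [0.4387, 0.2505, 0.2276]
tool_rot: [-3.141, 0.0, 1.529]
contact_force: [-0.5, 1.0, 0.2]
opening: 0.0915
grip_force: 0.0
```

```bash
python3 go.py "[.6715,.177,.227]"; python3 - <<'E'
from m import *
C=np.load('C.npy')
P=comp(C,plane('top',[(190,111)],.07)[0],.04,.062,.078); print('yellow jar',circ(P[:,:2]),P.mean(0))
P=comp(C,plane('top',[(500,158)],.1)[0],.05,.05,.2); print('white',circ(P[:,:2]),P.max(0))
E
```

```text
t 22.3 pos [0.4387 0.2505 0.2276] rot [-3.141  0.     1.529] open 0.0915 grip 0.0 F [-0.5  1.   0.2]
delta cm [-6.36 23.57  0.06]
yellow jar (array([0.70739698, 0.31217036]), 0.026912786066532135) [0.70670826 0.31116719 0.06948087]
white (array([ 0.60302925, -0.33676183]), 0.02922707423567772) [ 0.63051564 -0.30795738  0.12725733]
```

>>> {"fn": "send_rows", "kwargs": {
  "targets": [
    {"translation": [-0.5,2,0],"spin": -2.7,"jaw": 1},
    {"translation": [-1.4,5,0],"spin": -2.7,"jaw": 1},
    {"translation": [-2.3,8.5,0],"spin": -2.7,"jaw": 1},
    {"translation": [-3.2,12,0],"spin": -2.7,"jaw": 1},
    {"translation": [-4.2,15.5,0],"spin": -2.7,"jaw": 1}
  ]
}}

```text
time: 22.8
tool_pos: [0.5927, 0.2007, 0.2276]
tool_rot: [-3.141, 0.0, 1.57]
contact_force: [0.7, 0.8, 0.4]
opening: 0.0919
grip_force: 0.0
```

```bash
python3 go.py "[.6715,.177,.227]"; python3 go.py "[.6715,.177,.061]"
```

```text
t 22.8 pos [0.5927 0.2007 0.2276] rot [-3.141  0.     1.57 ] open 0.0919 grip 0.0 F [0.7 0.8 0.4]
delta cm [-2.37  7.88  0.05]
t 22.8 pos [0.5927 0.2007 0.2276] rot [-3.141  0.     1.57 ] open 0.0919 grip 0.0 F [0.7 0.8 0.4]
delta cm [-2.37  7.88 16.65]
```

Now tool x = world y, tool y = world x.

>>> {"fn": "send_rows", "kwargs": {
  "targets": [
    {"translation": [-0.9,3,0],"spin": 0,"jaw": 1},
    {"translation": [-1.7,5.5,0],"spin": 0,"jaw": 1},
    {"translation": [-2.2,7.2,0],"spin": 0,"jaw": 1},
    {"translation": [-2.3,7.8,0],"spin": 0,"jaw": 1},
    {"translation": [-2.3,7.8,0],"spin": 0,"jaw": 1}
  ]
}}

```text
time: 23.3
tool_pos: [0.6696, 0.1779, 0.2269]
tool_rot: [-3.141, 0.0, 1.569]
contact_force: [-0.2, 0.0, -1.0]
opening: 0.0917
grip_force: 0.0
```

>>> {"fn": "send_rows", "kwargs": {
  "targets": [
    {"translation": [0,0,2],"spin": 0,"jaw": 1},
    {"translation": [0,0,5],"spin": 0,"jaw": 1},
    {"translation": [0,0,7.5],"spin": 0,"jaw": 1},
    {"translation": [0,0,9],"spin": 0,"jaw": 1},
    {"translation": [0,0,9],"spin": 0,"jaw": 1}
  ]
}}

```text
time: 23.8
tool_pos: [0.6671, 0.1786, 0.1353]
tool_rot: [-3.136, 0.001, 1.571]
contact_force: [0.4, -0.3, 0.3]
opening: 0.0918
grip_force: 0.0
```

```bash
python3 go.py "[.6715,.177,.061]"
```

```text
t 23.8 pos [0.6671 0.1786 0.1353] rot [-3.136e+00  1.000e-03  1.571e+00] open 0.0918 grip 0.0 F [ 0.4 -0.3  0.3]
delta cm [-0.15  0.48  7.42]
```

>>> {"fn": "send_rows", "kwargs": {
  "targets": [
    {"translation": [-0.1,0.2,1.5],"spin": 0,"jaw": 1},
    {"translation": [-0.1,0.2,3.5],"spin": 0,"jaw": 1},
    {"translation": [-0.1,0.2,5.5],"spin": 0,"jaw": 1},
    {"translation": [-0.1,0.2,7],"spin": 0,"jaw": 1},
    {"translation": [-0.1,0.2,7.6],"spin": 0,"jaw": 0.9}
  ]
}}

```text
time: 24.3
tool_pos: [0.6709, 0.1771, 0.0603]
tool_rot: [-3.14, 0.0, 1.57]
contact_force: [-0.6, -0.4, -0.0]
opening: 0.0877
grip_force: 0.0
```

>>> {"fn": "send_rows", "kwargs": {
  "targets": [
    {"translation": [0,0,0],"spin": 0,"jaw": 0.75},
    {"translation": [0,0,0],"spin": 0,"jaw": 0.65},
    {"translation": [0,0,0],"spin": 0,"jaw": 0.55},
    {"translation": [0,0,0],"spin": 0,"jaw": 0.45},
    {"translation": [0,0,0],"spin": 0,"jaw": 0.45}
  ],
  "force": 20
}}

```text
time: 24.8
tool_pos: [0.6719, 0.1772, 0.0625]
tool_rot: [3.14, -0.0, 1.57]
contact_force: [-0.9, 1.0, 2.1]
opening: 0.0528
grip_force: 20.0
```

>>> {"fn": "send_rows", "kwargs": {
  "targets": [
    {"translation": [0,0,0],"spin": 0,"jaw": 0.45},
    {"translation": [0,0,0],"spin": 0,"jaw": 0.45},
    {"translation": [0,0,0],"spin": 0,"jaw": 0.45},
    {"translation": [0,0,0],"spin": 0,"jaw": 0.45},
    {"translation": [0,0,0],"spin": 0,"jaw": 0.45}
  ]
}}

```text
time: 25.3
tool_pos: [0.6719, 0.1771, 0.0625]
tool_rot: [3.14, -0.0, 1.57]
contact_force: [-1.4, -0.1, 5.0]
opening: 0.0527
grip_force: 20.0
```

```bash
python3 go.py "[.462,-.2205,.061]"
```

```text
t 25.3 pos [0.6719 0.1771 0.0625] rot [ 3.14 -0.    1.57] open 0.0527 grip 20.000532567501068 F [-1.4 -0.1  5. ]
delta cm [-39.78 -20.96   0.12]
```

>>> {"fn": "send_rows", "kwargs": {
  "targets": [
    {"translation": [0,0,-0.5],"spin": 0,"jaw": 0.45},
    {"translation": [0,0,-2],"spin": 0,"jaw": 0.45},
    {"translation": [0,0,-4.5],"spin": 0,"jaw": 0.45},
    {"translation": [0,0,-7],"spin": 0,"jaw": 0.45},
    {"translation": [0,0,-8],"spin": 0,"jaw": 0.45}
  ]
}}

```text
time: 25.8
tool_pos: [0.6728, 0.1773, 0.1453]
tool_rot: [3.137, -0.001, 1.57]
contact_force: [-0.4, -0.3, -1.8]
opening: 0.0524
grip_force: 20.0
```

>>> {"fn": "send_rows", "kwargs": {
  "targets": [
    {"translation": [-1.5,-0.8,0],"spin": 0,"jaw": 0.45},
    {"translation": [-4,-2.1,0],"spin": 0,"jaw": 0.45},
    {"translation": [-7,-3.7,0],"spin": 0,"jaw": 0.45},
    {"translation": [-10,-5.3,0],"spin": 0,"jaw": 0.45},
    {"translation": [-13,-6.9,0],"spin": 0,"jaw": 0.45}
  ]
}}

```text
time: 26.3
tool_pos: [0.6014, 0.0462, 0.1414]
tool_rot: [-3.141, 0.0, 1.57]
contact_force: [0.2, 0.7, -1.3]
opening: 0.0526
grip_force: 20.0
```

>>> {"fn": "send_rows", "kwargs": {
  "targets": [
    {"translation": [-3,-1.6,0],"spin": 0,"jaw": 0.45},
    {"translation": [-6,-3.2,0],"spin": 0,"jaw": 0.45},
    {"translation": [-9,-4.8,0],"spin": 0,"jaw": 0.45},
    {"translation": [-12,-6.3,0],"spin": 0,"jaw": 0.45},
    {"translation": [-15,-7.9,0],"spin": 0,"jaw": 0.45}
  ]
}}

```text
time: 26.8
tool_pos: [0.5224, -0.1039, 0.1417]
tool_rot: [-3.141, 0.0, 1.57]
contact_force: [0.5, -1.0, -1.0]
opening: 0.0524
grip_force: 20.0
```

>>> {"fn": "send_rows", "kwargs": {
  "targets": [
    {"translation": [-3,-1.6,0],"spin": 0,"jaw": 0.45},
    {"translation": [-6,-3.2,0],"spin": 0,"jaw": 0.45},
    {"translation": [-9,-4.8,0],"spin": 0,"jaw": 0.45},
    {"translation": [-11,-5.8,0],"spin": 0,"jaw": 0.45},
    {"translation": [-11.8,-6.2,0],"spin": 0,"jaw": 0.45}
  ]
}}

```text
time: 27.3
tool_pos: [0.4602, -0.2223, 0.1417]
tool_rot: [-3.141, 0.0, 1.568]
contact_force: [-0.2, 0.2, -0.9]
opening: 0.0525
grip_force: 20.0
```

>>> {"fn": "send_rows", "kwargs": {
  "targets": [
    {"translation": [0,0,0.5],"spin": 0,"jaw": 0.45},
    {"translation": [0,0,2],"spin": 0,"jaw": 0.45},
    {"translation": [0,0,4],"spin": 0,"jaw": 0.45},
    {"translation": [0,0,5.5],"spin": 0,"jaw": 0.45},
    {"translation": [0,0,6],"spin": 0,"jaw": 0.45}
  ]
}}

```text
time: 27.8
tool_pos: [0.4608, -0.2189, 0.0799]
tool_rot: [-3.139, -0.002, 1.571]
contact_force: [-0.3, 0.6, -1.2]
opening: 0.0522
grip_force: 20.0
```

```bash
python3 go.py "[.462,-.2205,.0625]"
```

```text
t 27.8 pos [ 0.4608 -0.2189  0.0799] rot [-3.139e+00 -2.000e-03  1.571e+00] open 0.0522 grip 19.99992549419403 F [-0.3  0.6 -1.2]
delta cm [-0.17  0.12  1.74]
```

>>> {"fn": "send_rows", "kwargs": {
  "targets": [
    {"translation": [0,0,0.8],"spin": 0,"jaw": 0.45},
    {"translation": [0,0,1.4],"spin": 0,"jaw": 0.45},
    {"translation": [0,0,1.7],"spin": 0,"jaw": 0.45},
    {"translation": [0,0,1.9],"spin": 0,"jaw": 0.45},
    {"translation": [0,0,2],"spin": 0,"jaw": 0.45}
  ]
}}

```text
time: 28.3
tool_pos: [0.4614, -0.2209, 0.0624]
tool_rot: [3.141, 0.001, 1.57]
contact_force: [-3.6, 1.7, 11.6]
opening: 0.052
grip_force: 20.0
```

>>> {"fn": "send_rows", "kwargs": {
  "targets": [
    {"translation": [0,0,0],"spin": 0,"jaw": 0.45},
    {"translation": [0,0,0],"spin": 0,"jaw": 0.55},
    {"translation": [0,0,0],"spin": 0,"jaw": 0.65},
    {"translation": [0,0,0],"spin": 0,"jaw": 0.75},
    {"translation": [0,0,0],"spin": 0,"jaw": 0.85}
  ]
}}

```text
time: 28.8
tool_pos: [0.4613, -0.2209, 0.0617]
tool_rot: [3.141, 0.0, 1.57]
contact_force: [0.2, 0.2, 0.1]
opening: 0.0711
grip_force: 0.0
```

>>> {"fn": "send_rows", "kwargs": {
  "targets": [
    {"translation": [0,0,0],"spin": 0,"jaw": 0.95},
    {"translation": [0,0,0],"spin": 0,"jaw": 1},
    {"translation": [0,0,-2],"spin": 0,"jaw": 1},
    {"translation": [0,0,-5],"spin": 0,"jaw": 1},
    {"translation": [0,0,-9],"spin": 0,"jaw": 1}
  ]
}}

```text
time: 29.3
tool_pos: [0.4602, -0.2201, 0.1513]
tool_rot: [-3.138, -0.002, 1.57]
contact_force: [0.7, 0.1, 0.7]
opening: 0.0919
grip_force: 0.0
```

>>> {"fn": "send_rows", "kwargs": {
  "targets": [
    {"translation": [0,0,-4],"spin": 0,"jaw": 1},
    {"translation": [0,0,-7.5],"spin": 0,"jaw": 1},
    {"translation": [0.3,1,-8.5],"spin": 0,"jaw": 1},
    {"translation": [1,4,-8.5],"spin": 0,"jaw": 1},
    {"translation": [2,7.5,-8.5],"spin": 0,"jaw": 1}
  ]
}}

```text
time: 29.8
tool_pos: [0.5367, -0.2012, 0.2378]
tool_rot: [3.14, 0.001, 1.568]
contact_force: [-0.4, -0.4, -0.3]
opening: 0.0918
grip_force: 0.0
```

```bash
python3 go.py "[.6895,-.1605,.237]"
```

```text
t 29.8 pos [ 0.5367 -0.2012  0.2378] rot [3.140e+00 1.000e-03 1.568e+00] open 0.0918 grip 0.0 F [-0.4 -0.4 -0.3]
delta cm [ 4.11 15.26  0.1 ]
```

>>> {"fn": "send_rows", "kwargs": {
  "targets": [
    {"translation": [0.9,3.5,0],"spin": 0,"jaw": 1},
    {"translation": [1.9,7,0],"spin": 0,"jaw": 1},
    {"translation": [2.8,10.5,0],"spin": 0,"jaw": 1},
    {"translation": [3.6,13.5,0],"spin": 0,"jaw": 1},
    {"translation": [4.1,15.2,0],"spin": 0,"jaw": 1}
  ]
}}

```text
time: 30.3
tool_pos: [0.69, -0.1588, 0.2356]
tool_rot: [-3.141, -0.0, 1.571]
contact_force: [-0.4, 0.2, -0.6]
opening: 0.0919
grip_force: 0.0
```

>>> {"fn": "send_rows", "kwargs": {
  "targets": [
    {"translation": [0,0,0],"spin": 0,"jaw": 1},
    {"translation": [0,0,2],"spin": 0,"jaw": 1},
    {"translation": [0,0,4.5],"spin": 0,"jaw": 1},
    {"translation": [0,0,6.5],"spin": 0,"jaw": 0.9},
    {"translation": [0,0,7],"spin": 0,"jaw": 0.8}
  ]
}}

```text
time: 30.8
tool_pos: [0.6861, -0.16, 0.164]
tool_rot: [-3.136, -0.001, 1.569]
contact_force: [0.6, -0.3, 0.1]
opening: 0.0802
grip_force: 0.0
```

```bash
python3 go.py "[.6895,-.1605,.105]"; python3 - <<'E'
from m import *
p,d=read_camera('top'); C=cloud('top',d)
P=near(C,(.462,-.2205),.05,.083,.097); print('jar',len(P),circ(P[:,:2]))
P=near(C,(.4386,.2496),.05,.083,.097)[:,:2]
s=least_squares(lambda q:np.hypot(P[:,0]-q[0],P[:,1]-q[1])-q[2],[*P.mean(0),.025],loss='soft_l1',f_scale=.001); print('beaker',s.x)
P=near(C,(.674,.17),.085,.012,.026); r=cv2.minAreaRect(P[:,:2].astype(np.float32)); print('drip',r)
E
```

```text
t 30.8 pos [ 0.6861 -0.16    0.164 ] rot [-3.136e+00 -1.000e-03  1.569e+00] open 0.0802 grip 0.0 F [ 0.6 -0.3  0.1]
delta cm [-0.06  0.37  5.9 ]Traceback (most recent call last):
  File "<stdin>", line 3, in <module>
  File "m.py", line 4, in circ
    h=cv2.convexHull(xy.astype(np.float32)).reshape(-1,2); (c,r)=cv2.minEnclosingCircle(h); return np.array(c),r
      ^^^^^^^^^^^^^^^^^^^^^^^^^^^^^^^^^^^^^^^^^^^^^
AttributeError: 'NoneType' object has no attribute 'reshape'
```

>>> {"fn": "send_rows", "kwargs": {
  "targets": [
    {"translation": [0,0.2,1.5],"spin": 0,"jaw": 0.8},
    {"translation": [0,0.2,3.5],"spin": 0,"jaw": 0.8},
    {"translation": [0,0.2,5],"spin": 0,"jaw": 0.8},
    {"translation": [0,0.2,6],"spin": 0,"jaw": 0.8},
    {"translation": [0,0.2,6.1],"spin": 0,"jaw": 0.7}
  ]
}}

```text
time: 31.35
tool_pos: [0.6898, -0.1599, 0.1046]
tool_rot: [-3.14, -0.0, 1.57]
contact_force: [-0.1, -0.8, -0.5]
opening: 0.0691
grip_force: 0.0
```

>>> {"fn": "send_rows", "kwargs": {
  "targets": [
    {"translation": [0,0,0],"spin": 0,"jaw": 0.6},
    {"translation": [0,0,0],"spin": 0,"jaw": 0.5},
    {"translation": [0,0,0],"spin": 0,"jaw": 0.4},
    {"translation": [0,0,0],"spin": 0,"jaw": 0.35},
    {"translation": [0,0,0],"spin": 0,"jaw": 0.3}
  ],
  "force": 25
}}

```text
time: 31.85
tool_pos: [0.6904, -0.16, 0.1062]
tool_rot: [3.141, 0.0, 1.57]
contact_force: [-0.4, 0.4, 1.6]
opening: 0.0336
grip_force: 25.0
```

>>> {"fn": "send_rows", "kwargs": {
  "targets": [
    {"translation": [0,0,0],"spin": 0,"jaw": 0.25},
    {"translation": [0,0,0],"spin": 0,"jaw": 0.25},
    {"translation": [0,0,0],"spin": 0,"jaw": 0.25},
    {"translation": [0,0,0],"spin": 0,"jaw": 0.25},
    {"translation": [0,0,0],"spin": 0,"jaw": 0.25}
  ]
}}

```text
time: 32.35
tool_pos: [0.6904, -0.1601, 0.1062]
tool_rot: [3.141, 0.0, 1.57]
contact_force: [-0.8, 0.6, 5.2]
opening: 0.0332
grip_force: 25.0
```

```bash
python3 go.py "[.674,.170,.105]"
```

```text
t 32.35 pos [ 0.6904 -0.1601  0.1062] rot [3.141 0.    1.57 ] open 0.0332 grip 25.000604689121246 F [-0.8  0.6  5.2]
delta cm [33.   -1.67  0.11]
```

>>> {"fn": "send_rows", "kwargs": {
  "targets": [
    {"translation": [0,0,-0.5],"spin": 0,"jaw": 0.25},
    {"translation": [0,0,-1.5],"spin": 0,"jaw": 0.25},
    {"translation": [0,0,-3],"spin": 0,"jaw": 0.25},
    {"translation": [0,0,-4.5],"spin": 0,"jaw": 0.25},
    {"translation": [0,0,-5],"spin": 0,"jaw": 0.25}
  ]
}}

```text
time: 32.85
tool_pos: [0.6911, -0.1601, 0.1579]
tool_rot: [3.139, 0.001, 1.57]
contact_force: [0.1, 0.6, -0.9]
opening: 0.0334
grip_force: 25.0
```

>>> {"fn": "send_rows", "kwargs": {
  "targets": [
    {"translation": [1,0,0],"spin": 0,"jaw": 0.25},
    {"translation": [3,-0.1,0],"spin": 0,"jaw": 0.25},
    {"translation": [5.5,-0.2,0],"spin": 0,"jaw": 0.25},
    {"translation": [8.5,-0.4,0],"spin": 0,"jaw": 0.25},
    {"translation": [11.5,-0.5,0],"spin": 0,"jaw": 0.25}
  ]
}}

```text
time: 33.35
tool_pos: [0.6843, -0.042, 0.1545]
tool_rot: [-3.139, -0.001, 1.57]
contact_force: [-0.2, -0.3, -1.3]
opening: 0.0332
grip_force: 25.0
```

>>> {"fn": "send_rows", "kwargs": {
  "targets": [
    {"translation": [3,-0.2,0],"spin": 0,"jaw": 0.25},
    {"translation": [6,-0.3,0],"spin": 0,"jaw": 0.25},
    {"translation": [9,-0.5,0],"spin": 0,"jaw": 0.25},
    {"translation": [12,-0.6,0],"spin": 0,"jaw": 0.25},
    {"translation": [14.5,-0.7,0],"spin": 0,"jaw": 0.25}
  ]
}}

```text
time: 33.85
tool_pos: [0.677, 0.1038, 0.1546]
tool_rot: [-3.139, -0.001, 1.572]
contact_force: [0.3, 0.3, -2.1]
opening: 0.0335
grip_force: 25.0
```

>>> {"fn": "send_rows", "kwargs": {
  "targets": [
    {"translation": [2.5,-0.1,0],"spin": 0,"jaw": 0.25},
    {"translation": [4.8,-0.2,0],"spin": 0,"jaw": 0.25},
    {"translation": [6.3,-0.3,0],"spin": 0,"jaw": 0.25},
    {"translation": [7,-0.4,0],"spin": 0,"jaw": 0.25},
    {"translation": [7,-0.4,0],"spin": 0,"jaw": 0.25}
  ]
}}

```text
time: 34.35
tool_pos: [0.6739, 0.1713, 0.1552]
tool_rot: [-3.141, 0.0, 1.572]
contact_force: [-0.4, -0.8, -1.5]
opening: 0.0334
grip_force: 25.0
```

```bash
python3 go.py "[.674,.170,.1062]"; python3 - <<'E'
from h import *
p,d=read_camera('scene'); cv2.imwrite('pics/s2.png',p[:,:,::-1])
E
```

```text
t 34.35 pos [0.6739 0.1713 0.1552] rot [-3.141  0.     1.572] open 0.0334 grip 24.999929666519165 F [-0.4 -0.8 -1.5]
delta cm [-0.13  0.01  4.9 ]
```

View pics/s2.png

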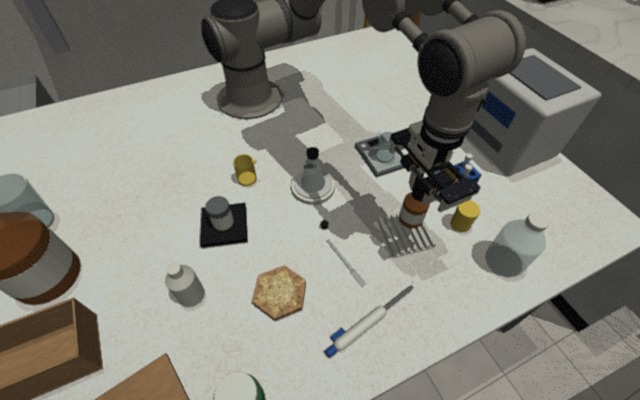

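The bottle hangs upright over the drip stand (413,210). The jar stands on the pad (220,213), the flask on the stirrer (312,172) and the beaker on the scale (382,150). The cork mat (280,292) is free.

>>> {"fn": "send_rows", "kwargs": {
  "targets": [
    {"translation": [-0.1,0,1.5],"spin": 0,"jaw": 0.25},
    {"translation": [-0.1,0,3],"spin": 0,"jaw": 0.25},
    {"translation": [-0.1,0,4.2],"spin": 0,"jaw": 0.25},
    {"translation": [-0.1,0,4.7],"spin": 0,"jaw": 0.25},
    {"translation": [-0.1,0,4.8],"spin": 0,"jaw": 0.25}
  ]
}}

```text
time: 34.9
tool_pos: [0.6744, 0.1684, 0.1069]
tool_rot: [-3.14, 0.0, 1.569]
contact_force: [-0.6, 0.5, -2.7]
opening: 0.0332
grip_force: 25.0
```

>>> {"fn": "send_rows", "kwargs": {
  "targets": [
    {"translation": [0,0,0.1],"spin": 0,"jaw": 0.25},
    {"translation": [0,0,0.2],"spin": 0,"jaw": 0.25},
    {"translation": [0,0,0.2],"spin": 0,"jaw": 0.25},
    {"translation": [0,0,0.2],"spin": 0,"jaw": 0.4},
    {"translation": [0,0,0.2],"spin": 0,"jaw": 0.5}
  ]
}}

```text
time: 35.4
tool_pos: [0.6748, 0.1691, 0.1063]
tool_rot: [3.141, -0.0, 1.57]
contact_force: [0.2, 0.1, -0.1]
opening: 0.0407
grip_force: 0.0
```

>>> {"fn": "send_rows", "kwargs": {
  "targets": [
    {"translation": [0,0,0],"spin": 0,"jaw": 0.6},
    {"translation": [0,0,0],"spin": 0,"jaw": 0.75},
    {"translation": [0,0,-2],"spin": 0,"jaw": 0.85},
    {"translation": [0,0,-5],"spin": 0,"jaw": 0.95},
    {"translation": [0,0,-9],"spin": 0,"jaw": 1}
  ]
}}

```text
time: 35.9
tool_pos: [0.6735, 0.1689, 0.1948]
tool_rot: [-3.138, 0.001, 1.57]
contact_force: [0.6, -0.4, -0.1]
opening: 0.0798
grip_force: 0.0
```

>>> {"fn": "send_rows", "kwargs": {
  "targets": [
    {"translation": [0,0,-3],"spin": 0,"jaw": 1},
    {"translation": [0,0,-4],"spin": 0,"jaw": 1},
    {"translation": [-3,-1.6,-4],"spin": 0,"jaw": 1},
    {"translation": [-6,-3.2,-4],"spin": 0,"jaw": 1},
    {"translation": [-9,-4.8,-4],"spin": 0,"jaw": 1}
  ]
}}

```text
time: 36.4
tool_pos: [0.6253, 0.0783, 0.2344]
tool_rot: [-3.14, 0.0, 1.571]
contact_force: [0.1, -0.9, -0.1]
opening: 0.0918
grip_force: 0.0
```

>>> {"fn": "send_rows", "kwargs": {
  "targets": [
    {"translation": [-3,-1.6,0],"spin": 0,"jaw": 1},
    {"translation": [-6,-3.2,0],"spin": 0,"jaw": 1},
    {"translation": [-9,-4.9,0],"spin": 0,"jaw": 1},
    {"translation": [-12,-6.5,0],"spin": 0,"jaw": 1},
    {"translation": [-15,-8.2,0],"spin": 0,"jaw": 1}
  ]
}}

```text
time: 36.9
tool_pos: [0.5431, -0.0718, 0.2347]
tool_rot: [-3.14, -0.0, 1.57]
contact_force: [0.1, -0.8, 0.1]
opening: 0.0915
grip_force: 0.0
```

```bash
cat > look.py <<'E'
from m import *
p,d=read_camera('top'); C=cloud('top',d)
for n,xy,lo,hi in(('flask',(.441,.0295),.128,.142),('bottle',(.674,.17),.125,.138),('jar pad',(.462,-.2205),.083,.096),('jar cork',(.684,-.163),.083,.096)):
    P=near(C,xy,.05,lo,hi); print(n,len(P),(P.mean(0).round(4),circ(P[:,:2])[1]) if len(P) else '')
P=near(C,(.4386,.2496),.05,.083,.097)[:,:2]
if len(P)>20:
    s=least_squares(lambda q:np.hypot(P[:,0]-q[0],P[:,1]-q[1])-q[2],[*P.mean(0),.025],loss='soft_l1',f_scale=.001); print('beaker',s.x)
E
python3 go.py "[.462,-.2205,.0625]"; python3 look.py
```

```text
t 36.9 pos [ 0.5431 -0.0718  0.2347] rot [-3.14 -0.    1.57] open 0.0915 grip 0.0 F [ 0.1 -0.8  0.1]
delta cm [-14.88  -8.08  17.23]
flask 0 
bottle 240 (array([0.6739, 0.1674, 0.1313]), 0.017098719254136086)
jar pad 557 (array([ 0.4613, -0.2196,  0.0892]), 0.026805981993675232)
jar cork 0 
beaker [0.43816224 0.251228   0.02448316]
```

>>> {"fn": "send_rows", "kwargs": {
  "targets": [
    {"translation": [-3,-1.6,0],"spin": 0,"jaw": 1},
    {"translation": [-6,-3.3,0],"spin": 0,"jaw": 1},
    {"translation": [-9,-4.9,0],"spin": 0,"jaw": 1},
    {"translation": [-12,-6.6,0],"spin": 0,"jaw": 1},
    {"translation": [-14.8,-8.1,0],"spin": 0,"jaw": 1}
  ]
}}

```text
time: 37.45
tool_pos: [0.4621, -0.2196, 0.2349]
tool_rot: [-3.14, -0.001, 1.57]
contact_force: [-0.1, -0.5, 0.3]
opening: 0.0917
grip_force: 0.0
```

>>> {"fn": "send_rows", "kwargs": {
  "targets": [
    {"translation": [0,0,0],"spin": 0,"jaw": 1},
    {"translation": [0,0,2.5],"spin": 0,"jaw": 1},
    {"translation": [0,0,6],"spin": 0,"jaw": 1},
    {"translation": [0,0,9],"spin": 0,"jaw": 1},
    {"translation": [0,0,10],"spin": 0,"jaw": 1}
  ]
}}

```text
time: 37.95
tool_pos: [0.4618, -0.2169, 0.1325]
tool_rot: [-3.137, -0.004, 1.57]
contact_force: [-0.4, -0.0, -0.2]
opening: 0.092
grip_force: 0.0
```

```bash
python3 go.py "[.4613,-.2196,.0625]"
```

```text
t 37.95 pos [ 0.4618 -0.2169  0.1325] rot [-3.137 -0.004  1.57 ] open 0.092 grip 0.0 F [-0.4 -0.  -0.2]
delta cm [-0.3  -0.01  6.99]
```

>>> {"fn": "send_rows", "kwargs": {
  "targets": [
    {"translation": [-0.1,0,1.5],"spin": 0,"jaw": 1},
    {"translation": [-0.1,0,3.5],"spin": 0,"jaw": 1},
    {"translation": [-0.1,0,5.5],"spin": 0,"jaw": 1},
    {"translation": [-0.1,0,6.8],"spin": 0,"jaw": 1},
    {"translation": [-0.1,0,7.2],"spin": 0,"jaw": 0.9}
  ]
}}

```text
time: 38.45
tool_pos: [0.4631, -0.219, 0.0629]
tool_rot: [-3.14, -0.001, 1.57]
contact_force: [0.4, -0.3, 0.3]
opening: 0.0875
grip_force: 0.0
```

>>> {"fn": "send_rows", "kwargs": {
  "targets": [
    {"translation": [0,0,0],"spin": 0,"jaw": 0.75},
    {"translation": [0,0,0],"spin": 0,"jaw": 0.65},
    {"translation": [0,0,0],"spin": 0,"jaw": 0.55},
    {"translation": [0,0,0],"spin": 0,"jaw": 0.45},
    {"translation": [0,0,0],"spin": 0,"jaw": 0.45}
  ],
  "force": 20
}}

```text
time: 38.95
tool_pos: [0.4633, -0.2199, 0.0642]
tool_rot: [3.141, 0.001, 1.57]
contact_force: [-2.0, 0.4, 2.6]
opening: 0.0526
grip_force: 20.0
```

>>> {"fn": "send_rows", "kwargs": {
  "targets": [
    {"translation": [0,0,0],"spin": 0,"jaw": 0.45},
    {"translation": [0,0,0],"spin": 0,"jaw": 0.45},
    {"translation": [0,0,0],"spin": 0,"jaw": 0.45},
    {"translation": [0,0,0],"spin": 0,"jaw": 0.45},
    {"translation": [0,0,0],"spin": 0,"jaw": 0.45}
  ]
}}

```text
time: 39.45
tool_pos: [0.4633, -0.2199, 0.0642]
tool_rot: [3.141, 0.001, 1.57]
contact_force: [-1.0, 0.2, 6.2]
opening: 0.0528
grip_force: 20.0
```

```bash
python3 go.py "[.684,-.163,.0625]"
```

```text
t 39.45 pos [ 0.4633 -0.2199  0.0642] rot [3.141e+00 1.000e-03 1.570e+00] open 0.0528 grip 20.000469982624054 F [-1.   0.2  6.2]
delta cm [ 5.71 22.06  0.18]
```

>>> {"fn": "send_rows", "kwargs": {
  "targets": [
    {"translation": [0,0,-0.5],"spin": 0,"jaw": 0.45},
    {"translation": [0,0,-2],"spin": 0,"jaw": 0.45},
    {"translation": [0,0,-4],"spin": 0,"jaw": 0.45},
    {"translation": [0,0,-5.5],"spin": 0,"jaw": 0.45},
    {"translation": [0,0,-6],"spin": 0,"jaw": 0.45}
  ]
}}

```text
time: 39.95
tool_pos: [0.4639, -0.2201, 0.1251]
tool_rot: [3.139, 0.001, 1.57]
contact_force: [-0.0, -0.2, -1.0]
opening: 0.0526
grip_force: 20.0
```

>>> {"fn": "send_rows", "kwargs": {
  "targets": [
    {"translation": [0.3,1.2,0],"spin": 0,"jaw": 0.45},
    {"translation": [1,4,0],"spin": 0,"jaw": 0.45},
    {"translation": [1.8,7,0],"spin": 0,"jaw": 0.45},
    {"translation": [2.6,10,0],"spin": 0,"jaw": 0.45},
    {"translation": [3.4,13,0],"spin": 0,"jaw": 0.45}
  ]
}}

```text
time: 40.45
tool_pos: [0.5946, -0.1848, 0.1222]
tool_rot: [-3.14, -0.001, 1.57]
contact_force: [-0.3, -1.0, -0.9]
opening: 0.0521
grip_force: 20.0
```

>>> {"fn": "send_rows", "kwargs": {
  "targets": [
    {"translation": [0.8,3,0],"spin": 0,"jaw": 0.45},
    {"translation": [1.5,6,0],"spin": 0,"jaw": 0.45},
    {"translation": [2.1,8.3,0],"spin": 0,"jaw": 0.45},
    {"translation": [2.3,9.1,0],"spin": 0,"jaw": 0.45},
    {"translation": [2.3,9.1,0],"spin": 0,"jaw": 0.45}
  ]
}}

```text
time: 40.95
tool_pos: [0.6846, -0.162, 0.1218]
tool_rot: [-3.14, -0.001, 1.571]
contact_force: [-0.0, 0.0, -1.1]
opening: 0.0529
grip_force: 20.0
```

>>> {"fn": "send_rows", "kwargs": {
  "targets": [
    {"translation": [0,0,0.5],"spin": 0,"jaw": 0.45},
    {"translation": [0,0,1.5],"spin": 0,"jaw": 0.45},
    {"translation": [0,0,3],"spin": 0,"jaw": 0.45},
    {"translation": [0,0,4],"spin": 0,"jaw": 0.45},
    {"translation": [0,0,4],"spin": 0,"jaw": 0.45}
  ]
}}

```text
time: 41.45
tool_pos: [0.6826, -0.1627, 0.0809]
tool_rot: [-3.137, -0.001, 1.569]
contact_force: [0.1, 1.1, -2.8]
opening: 0.0524
grip_force: 20.0
```

```bash
python3 go.py "[.684,-.163,.0635]"
```

```text
t 41.45 pos [ 0.6826 -0.1627  0.0809] rot [-3.137e+00 -1.000e-03  1.569e+00] open 0.0524 grip 19.999939799308777 F [ 0.1  1.1 -2.8]
delta cm [-0.03  0.15  1.74]
```

>>> {"fn": "send_rows", "kwargs": {
  "targets": [
    {"translation": [0,0,0.8],"spin": 0,"jaw": 0.45},
    {"translation": [0,0,1.4],"spin": 0,"jaw": 0.45},
    {"translation": [0,0,1.7],"spin": 0,"jaw": 0.45},
    {"translation": [0,0,1.9],"spin": 0,"jaw": 0.45},
    {"translation": [0,0,2],"spin": 0,"jaw": 0.45}
  ]
}}

```text
time: 41.95
tool_pos: [0.6843, -0.163, 0.0643]
tool_rot: [3.141, 0.0, 1.57]
contact_force: [-3.8, 0.5, 5.7]
opening: 0.0524
grip_force: 20.0
```

>>> {"fn": "send_rows", "kwargs": {
  "targets": [
    {"translation": [0,0,0],"spin": 0,"jaw": 0.45},
    {"translation": [0,0,0],"spin": 0,"jaw": 0.45},
    {"translation": [0,0,0],"spin": 0,"jaw": 0.6},
    {"translation": [0,0,0],"spin": 0,"jaw": 0.7},
    {"translation": [0,0,0],"spin": 0,"jaw": 0.85}
  ]
}}

```text
time: 42.45
tool_pos: [0.6844, -0.163, 0.0636]
tool_rot: [3.141, 0.0, 1.57]
contact_force: [-0.1, -0.5, 0.2]
opening: 0.0665
grip_force: 0.0
```

>>> {"fn": "send_rows", "kwargs": {
  "targets": [
    {"translation": [0,0,0],"spin": 0,"jaw": 0.95},
    {"translation": [0,0,0],"spin": 0,"jaw": 1},
    {"translation": [0,0,-2],"spin": 0,"jaw": 1},
    {"translation": [0,0,-5],"spin": 0,"jaw": 1},
    {"translation": [0,0,-9],"spin": 0,"jaw": 1}
  ]
}}

```text
time: 42.95
tool_pos: [0.6832, -0.1626, 0.1526]
tool_rot: [-3.138, -0.001, 1.57]
contact_force: [0.5, -1.8, 1.1]
opening: 0.0918
grip_force: 0.0
```

>>> {"fn": "send_rows", "kwargs": {
  "targets": [
    {"translation": [0,0,-4],"spin": 0,"jaw": 1},
    {"translation": [0,0,-7],"spin": 0,"jaw": 1},
    {"translation": [-1,-2,-9],"spin": 0,"jaw": 1},
    {"translation": [-3,-5,-9],"spin": 0,"jaw": 1},
    {"translation": [-5,-8,-9],"spin": 0,"jaw": 1}
  ]
}}

```text
time: 43.45
tool_pos: [0.6037, -0.2131, 0.2445]
tool_rot: [3.14, 0.001, 1.571]
contact_force: [-0.3, -0.5, 0.4]
opening: 0.0916
grip_force: 0.0
```

>>> {"fn": "send_rows", "kwargs": {
  "targets": [
    {"translation": [-2,-3,0],"spin": 0,"jaw": 1},
    {"translation": [-4,-6,0],"spin": 0,"jaw": 1},
    {"translation": [-6,-9,0],"spin": 0,"jaw": 1},
    {"translation": [-7,-10.5,0],"spin": 0,"jaw": 1},
    {"translation": [-7,-10.5,0],"spin": 0,"jaw": 1}
  ]
}}

```text
time: 43.95
tool_pos: [0.4978, -0.2841, 0.2442]
tool_rot: [3.141, 0.0, 1.567]
contact_force: [0.2, 1.1, -0.0]
opening: 0.0922
grip_force: 0.0
```

```bash
python3 go.py "[.46,-.3,.2]"; python3 look.py; python3 - <<'E'
from h import *
p,d=read_camera('scene'); cv2.imwrite('pics/s3.png',p[:,:,::-1])
E
```

```text
t 43.95 pos [ 0.4978 -0.2841  0.2442] rot [3.141 0.    1.567] open 0.0922 grip 0.0 F [ 0.2  1.1 -0. ]
delta cm [-1.61 -3.78  4.42]
flask 218 (array([0.441 , 0.0299, 0.1355]), 0.015608467161655426)
bottle 240 (array([0.6739, 0.1674, 0.1315]), 0.01738124154508114)
jar pad 0 
jar cork 507 (array([ 0.6832, -0.1629,  0.0893]), 0.026672491803765297)
beaker [0.43821559 0.25120532 0.02450715]
```

View pics/s3.png

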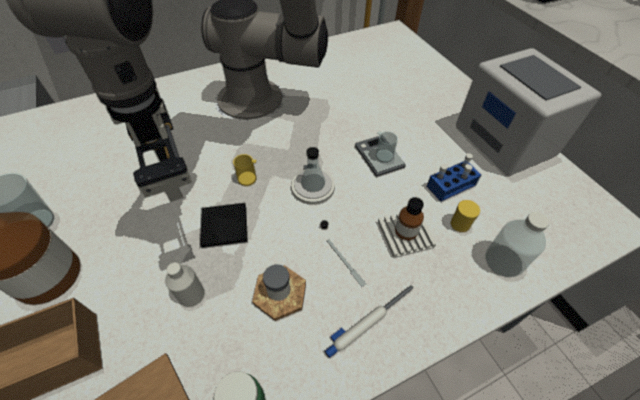

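The scene view shows all four vessels upright on their places: flask (312,180), beaker (385,148), bottle (409,220) and jar (277,285). The pad (223,225) is empty, the gripper is clear, and every measured centre is within 3 mm of its spot. Handing in.

```bash
python3 -c "
from cell import job; print(job.hand_in())"
```

```text
the job is handed in; nothing more can be done
None
```

The job is handed in at about 44 s of robot time: flask on the stirrer, beaker on the scale, bottle on the drip stand and jar on the cork mat, each upright within about 3 mm of its spot by the top camera, with the spare pad empty (no score was returned).

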